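# Clamp a circuit board in a repair holder

## Task

The circuit board lies loose in the board holder, whose sliding jaw is locked too far back. Loosen the square-headed clamp knob to free the jaw, slide the jaw gently against the board until the board lies square and without play between the jaw and the fixed stop, then screw the knob tight again so that the jaw is locked there. Let go at the end, and leave the screwdriver, memory module and memory stick where they lie.

Things in the scene. Friction and masses are not known exactly. Their poses are not given: they have to be found in the camera images.
- holder: Board holder, fixed: dark base plate 200 (x) x 290 (y) x 14 mm, two guide rods, two white bearers (10 mm wide, at x = -30 and +30 mm) that carry the board 40 mm above the underside, an aluminium fixed stop across the -y end. Origin: centre of the underside, z up. The jaw slides along its y axis; the knob is on its -x (robot) side.
- stop_face (a point): Middle of the fixed stop's face that looks to the holder's +y, at board height (42 mm above the holder's underside). Axes as the holder. The stop reaches 58 mm above the underside.
- jaw (a joint): Travel of the sliding jaw in m: 0 fully open (face 200 mm from the stop's face), growing towards the stop (holder -y) to 0.095. A plain aluminium bar 180 mm long (holder x), 22 mm thick, top 58 mm above the holder's underside. Free, it slides with 2 to 5 N of friction; with the knob tight it resists 30 N or more.
- jaw_face (a point): Middle of the jaw's clamping face, which looks to the holder's -y, at board height. Moves with the jaw; axes as the holder. The knob stands on the jaw's near end, 105 mm towards holder -x and 13 mm towards +y of this point.
- knob (a joint): Clamp knob angle in rad: 0 screwed home at its end stop (tightest), growing as it is loosened anticlockwise (seen looking down its axis from above) to an end stop at 2.4. The jaw is free above about 1.6 and gripped ever harder from 1.5 down to 0; tight means below 0.4. Turning takes 0.1 to 0.25 N m; it stays where it is left.
- knob_grip (a point): Centre of the knob's square black head, 30 x 30 mm (point x, y), 24 high (point z), on a steel stem 12 mm thick, 24 long; a steel ridge across its top lies along point y. Turns with the knob. Its z is the turning axis, pointing outward; it leans 35 degrees from vertical towards holder -x: tilt the tool to match. At knob angle 0 the ridge lies along holder y. The jaw can be pushed by the knob.
- board: Circuit board, loose: 100 (x) x 110 (y) x 4 mm, dark green, 0.18 kg give or take, with a heat sink 25 mm high. Origin at the centre of its underside, z up. It lies flat on the bearers with up to 12 mm of gap to the fixed stop and is slightly turned; the jaw pushes it home and squares it. More than 60 N from the jaw breaks it.
- board_near (a point): Middle of the board's 100 mm edge that looks to the jaw (board +y).
- board_far (a point): Middle of the board's 100 mm edge that looks to the fixed stop (board -y).
- driver_mid (a point): Bystander: screwdriver 170 mm long lying on the mat, point at about its middle.
- module_mid (a point): Bystander: memory module 133 x 30 x 5 mm lying on the mat, point at its centre.
- stick_mid (a point): Bystander: white memory stick about 55 x 18 x 9 mm lying on the mat, point at its centre.
Mind the look-alikes: they are no part of the job. Of the things like the board, leave any that is brown, pink or yellow; of the rest the smaller one is meant.

How it is judged:
By the outcome, as a careful person would: the job done as asked, in the order asked, and still so for the second after the job is handed in, with the robot touching nothing.
It also fails if it takes over 58 s, if anything falls off the work surface, if the arm or the gripper's body presses on something with over 40 N, if the wrist force passes 120 N, or if a joint passes its speed limit or range.

## Robot

A 6-joint arm with a two-finger parallel gripper is mounted at the origin on the work surface. World frame = base frame: x ahead of the robot, y to its left, z up, the work surface at z = 0. Lengths are in mm, angles in rad, forces in N, time in s.
With the tool pointing down it reaches from about 350 to 875 mm from the base axis. Payload 4.2 kg.
Tool frame: the origin (TCP) lies midway between the tips of the shut fingers; the grasp point (between the pads) lies 19 mm behind it; z points along the fingers, y is the direction in which the jaws open and shut (so a half turn about z gives the same grasp; the last joint's range is limited). The gripper opens to 85 mm and grips with 20 to 120 N. Pads are 22 mm wide; open, the fingers measure 114 mm over their backs; the gripper's body (76 mm by 85 mm) begins 54 mm behind the grasp point. The pads swing forward as they close: fully open they stand 13 mm farther back than shut.
Start: joints at [1.418, 0.385, 0.008, 0, -1.194, -0.259], TCP at [250.129, 572.743, 231.312] pointing down, gripper open.
Joint ranges: [-3.14, 3.14], [-1.21, 2.06], [-1.07, 1.41], [-3.16, 2.05], [-2.99, -0.16], [-3.1, 3.1]. Speed limits (rad/s): [2.79, 2.79, 3.14, 3.14, 3.14, 3.14].

## Interface

Orientations are given as a unit quaternion [x, y, z, w].
In Python, from bench import arm gives the robot as it stands.
- The arm moves only by the tool servo_tool, never from a script. Its argument "rows" is a list of rows, each an object of numbers: "fingers": the finger opening in cm, from 0 to 8.54; "x", "y", "z": the shift along the tool's x, y, z in cm; "turn": the turn about the tool's z in degrees. A call has 1 to 10 rows; each row shifts and turns the commanded pose from where the row before left it, along the tool's axes as they then stand; what a row does not reach is not made up. A row lasts 1/12 s, in which the tool goes at most 41.7 mm and 7.16 degrees, less where a joint would pass 70% of its speed; a pose out of reach is approached as far as the arm can. A call is refused whole if a number of a shift passes 4.17 or a number of a turn 7.16, either way. A call with a gripper value outside its range is refused whole. The fingers move at their own pace and stop on an object; the grip force is fixed at half the most. Time passes only in rows, so rows that do not move let the fingers close. It gives the time, the measured TCP pose, the force and the opening at its end, in the units of the state.
- arm.read_state(): the state, without advancing time (a new reading comes with each control period).
- arm.get_image(name): name is "side" or "top"; returns (picture, depth): 420x560x3 uint8, red, green, blue; 420x560 float32, mm along the optical axis (not along the pixel's ray), 0 where there is no reading.
- arm.camera_model(name): a dict with "fx", "fy", "cx", "cy" (pixels), "k1" (the pictures are not rectified: a ray, as slopes to the right and down, at radius r is drawn at 1 + k1 r^2 times it, then the intrinsics apply), "pose" (4x4, takes a point from camera to world coordinates). Camera axes: x right, y down, z forward; pixel columns grow to the right and rows downward; lengths in mm; the calibration is good to about 2 mm. A picture is of the moment at which its call begins. camera_model takes no time and is no camera call.
- arm.job_done(): hands the job in, once; it reports no verdict.
The state is a dict: "clock": time; "joints": joint angles; "joint_vel": joint speeds; "joint_efforts": joint torques, N m; "position": TCP position; "ee_rot": TCP orientation; "contact_force": force on the tool from outside, world axes, zero at the start; "wrist_torque": the same for the moment, N m; "gripper_width": finger opening in mm.
Only numpy, scipy, OpenCV 4.12 (cv2) and the standard library are available. Lean on these libraries where they do the work, as an engineer would, in place of code of your own. Each camera call takes 0.05 s, during which the arm holds its last target.

## Working session

There is one attempt and no reset: what is moved stays moved. The work goes in short steps, Python scripts to look and compute and a tool call to move; the robot and the scene stay as the last step left them, time stands still between calls to the robot, and variables do not carry over. Pictures are saved under pics/ and viewed, and the job is handed in when it is done.

Besides the shell and the picture viewer there is one more tool, called after "Request:" in YAML: its name, and indented under it one key for each argument. servo_tool: Moves the arm, as the interface text tells. Its arguments: {"type":"object","properties":{"rows":{"type":"array","items":{"type":"object","properties":{"fingers":{"type":"number"},"x":{"type":"number"},"y":{"type":"number"},"z":{"type":"number"},"turn":{"type":"number"}}}}},"required":["rows"]}

```bash
mkdir -p pics; ls
cat > h.py <<'E'
import numpy as np, cv2
from bench import arm
def save(name,fn):
    im,d=arm.get_image(name); cv2.imwrite('pics/'+fn+'.png',cv2.cvtColor(im,cv2.COLOR_RGB2BGR)); np.savez('pics/'+fn+'.npz',im=im,d=d); return im,d
def ray(name,u,v):
    m=arm.camera_model(name); K=np.array([[m['fx'],0,m['cx']],[0,m['fy'],m['cy']],[0,0,1.]])
    p=cv2.undistortPoints(np.array([[[u,v]]],float),K,np.array([m['k1'],0,0,0.]))[0,0] 
    P=np.array(m['pose']); return P[:3,3],P[:3,:3]@np.array([p[0],p[1],1.])
def onz(name,u,v,z):
    o,d=ray(name,u,v); return o+d*(z-o[2])/d[2]
def at(name,u,v,dep):
    o,d=ray(name,u,v); return o+d*dep
E
python3 - <<'E'
from h import *
for n in('side','top'): save(n,n+'0'); print(n,arm.camera_model(n))
print(arm.read_state())
E
```

```text
pics
side {'fx': 511.03209395287803, 'fy': 511.03209395287803, 'cx': 276.804500473337, 'cy': 217.61417484157815, 'k1': -0.14412027418443196, 'pose': array([[ 8.50293139e-01, -3.41981136e-01,  4.00063095e-01,
         2.66777984e+01],
       [-5.25782656e-01, -5.17944456e-01,  6.74748945e-01,
        -9.39414391e+02],
       [-2.35409489e-02, -7.84080636e-01, -6.20212367e-01,
         8.21313443e+02],
       [ 0.00000000e+00,  0.00000000e+00,  0.00000000e+00,
         1.00000000e+00]])}
top {'fx': 512.9451012422788, 'fy': 512.9451012422788, 'cx': 283.12390374638056, 'cy': 217.80278460976882, 'k1': 0.06567825829460935, 'pose': array([[ 8.30315906e-03, -9.89930103e-01,  1.41313298e-01,
         3.26657511e+02],
       [-9.99964460e-01, -8.42639492e-03, -2.73704122e-04,
        -1.28981032e+02],
       [ 1.46170960e-03, -1.41306003e-01, -9.89964887e-01,
         1.23367516e+03],
       [ 0.00000000e+00,  0.00000000e+00,  0.00000000e+00,
         1.00000000e+00]])}
{'clock': 0.1, 'joints': array([ 1.41759752e+00,  3.85465772e-01,  6.76645675e-03, -4.74797762e-04,
       -1.19402612e+00, -2.58614016e-01]), 'joint_vel': array([ 0.00013563, -0.00261121,  0.00410217,  0.00110008,  0.00149583,
       -0.0016436 ]), 'joint_efforts': array([-4.83778458e-04, -3.93321168e+01,  1.88928688e+01,  4.19796824e+00,
       -2.60387140e-03,  4.58045633e-06]), 'position': array([249.92461853, 572.27266269, 230.33501901]), 'ee_rot': array([ 9.78857682e-01, -2.04540114e-01, -1.69540605e-04,  9.74839833e-04]), 'contact_force': array([-0.8885507 ,  0.21300444, -0.63775756]), 'wrist_torque': array([ 0.04680132, -0.02737442,  0.00498813]), 'gripper_width': 85.21469723169861}
```

View pics/side0.png

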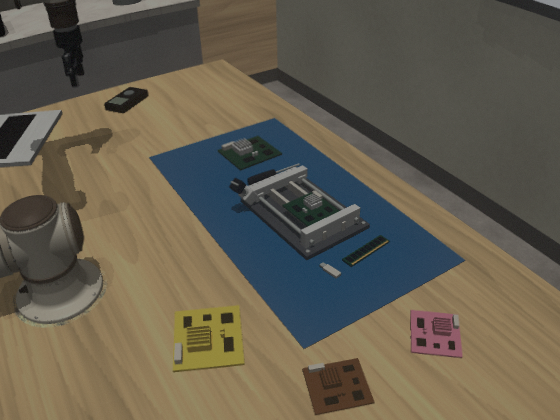

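View pics/top0.png

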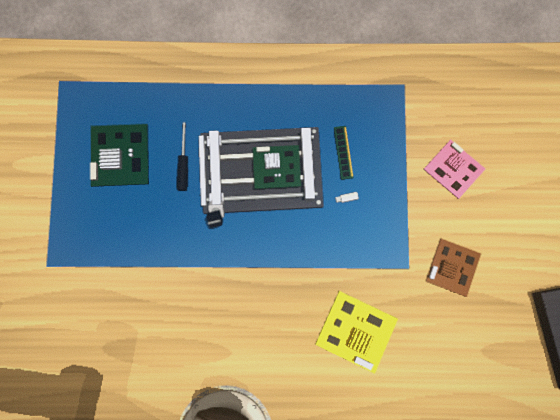

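The top view shows the holder at about (262,170), with the jaw bar at u≈214, the knob at (214,218) and the stop at u≈308. The board is at (276,166). The larger green look-alike at (120,155) stays. I'll zoom in next.

Run:
```python
from h import *
a=cv2.imread('pics/top0.png')[110:240,180:370]; cv2.imwrite('pics/t0z.png',cv2.resize(a,None,fx=4.2,fy=4.2,interpolation=cv2.INTER_CUBIC))
a=cv2.imread('pics/side0.png')[155:260,220:380]; cv2.imwrite('pics/s0z.png',cv2.resize(a,None,fx=5,fy=5,interpolation=cv2.INTER_CUBIC))
```

```text
(no output)
```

View pics/t0z.png

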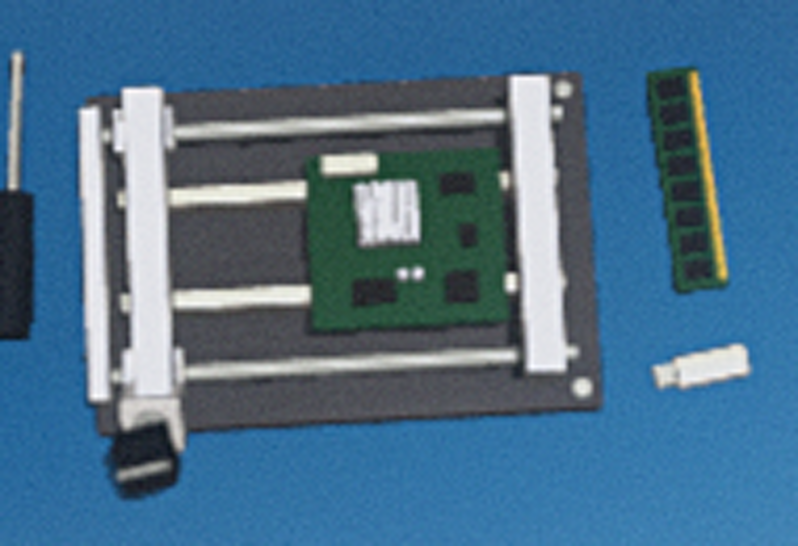

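View pics/s0z.png

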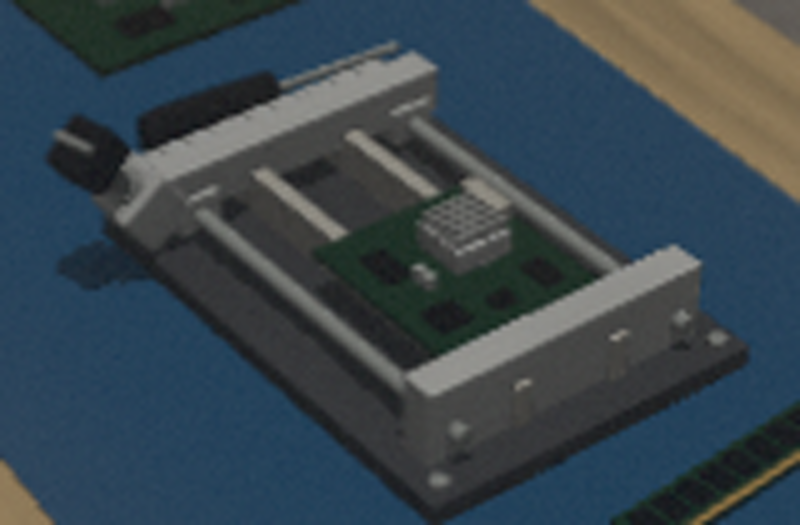

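Run:
```python
from h import *
f=np.load('pics/top0.npz'); d=f['d']
def Z(p): return (p[0]/4.2+180-0.4,p[1]/4.2+110-0.4)
def dep(u,v): return at('top',u,v,np.median(d[int(round(v))-1:int(round(v))+2,int(round(u))-1:int(round(u))+2]))
for n,p in dict(mat=(60,480),base=(240,240),base2=(450,395),jaw=(148,240),stop=(537,220),board=(330,280),jaw2=(150,130),jaw3=(155,370),knob=(145,470),block=(160,412),table=None).items() if True else []:
    if p: print(n,dep(*Z(p)).round(1))
for n,z,ps in [('base',14,[(100,435),(600,408),(580,73),(85,98)]),('jaw',58,[(122,88),(162,88),(178,396),(135,396)]),('stop',58,[(510,75),(549,75),(565,371),(527,372)]),('board',46,[(307,157),(500,150),(508,320),(312,330)])]:
    print(n,[onz('top',*Z(p),z)[:2].round(1) for p in ps])
s=np.load('pics/top0.npz')['d']
for p in[(118,470),(170,462),(115,445),(180,430),(145,490),(130,440)]: print('k',p,dep(*Z(p)).round(1))
```

```text
mat [485.7  86.    2.6]
base [624.3 -15.8  18. ]
base2 [ 535.  -137.7   15.8]
jaw [613.1  31.2  61.9]
stop [ 626.4 -185.2   62. ]
board [594.9 -69.5  46. ]
jaw2 [676.9  32.   59.1]
jaw3 [540.1  25.8  59.4]
knob [479.7  25.1  94. ]
block [516.1  22.   62.6]
base [array([510.4,  62.1]), array([ 528.5, -223.8]), array([ 727. , -212.4]), array([709.1,  76.5])]
jaw [array([701.4,  48.5]), array([701.6,  26.1]), array([525.9,  12.9]), array([525.7,  36.6])]
stop [array([ 711.1, -169.9]), array([ 711.3, -191.9]), array([ 541.8, -201.1]), array([ 541.1, -180. ])]
board [array([666. , -55.4]), array([ 671.1, -164.9]), array([ 572.8, -169.8]), array([566.2, -59.8])]
k (118, 470) [479.7  39.6  93.1]
k (170, 462) [483.7  11.6  96.6]
k (115, 445) [492.5  41.   97.3]
k (180, 430) [507.3  11.6  55.5]
k (145, 490) [469.9  25.9  86.1]
k (130, 440) [495.   32.8  99.3]
```

Run:
```python
from h import *
def crop(fn,r,k):
    a=cv2.imread(f'pics/{fn}.png')[r[1]:r[3],r[0]:r[2]]; return cv2.convertScaleAbs(cv2.resize(a,None,fx=k,fy=k,interpolation=cv2.INTER_NEAREST),alpha=1.8)
a=crop('top0',(200,195,235,235),15);b=crop('side0',(225,170,265,210),15)
h=max(a.shape[0],b.shape[0])
P=lambda x:cv2.resize(x[:h],(400*x.shape[1]//x.shape[0],400))
c=np.hstack([P(a),P(b)]); print(a.shape,b.shape,c.shape); cv2.imwrite('pics/kz.png',c)
```

```text
(600, 525, 3) (600, 600, 3) (400, 750, 3)
```

View pics/kz.png

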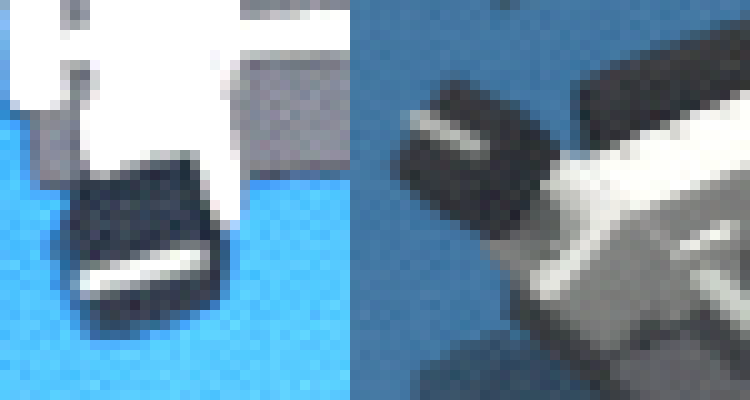

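```bash
cat >> h.py <<'E'
def tri(ut,us):
    o1,d1=ray('top',*ut);o2,d2=ray('side',*us)
    s=np.linalg.lstsq(np.c_[d1,-d2],o2-o1,rcond=None)[0]
    p,q=o1+s[0]*d1,o2+s[1]*d2; return (p+q)/2,np.linalg.norm(p-q)
YAW=0.064
HX=np.array([np.cos(YAW),np.sin(YAW),0]);HY=np.array([-np.sin(YAW),np.cos(YAW),0]);HZ=np.array([0,0,1.])
c,s=np.cos(np.radians(35)),np.sin(np.radians(35))
AX=-s*HX+c*HZ; XP=c*HX+s*HZ
E
python3 - <<'E'
from h import *
T=lambda x,y:(200+x/10-.5,195+y/10-.5)
S=lambda x,y:(225+(x-350)/10-.5,170+y/10-.5)
A,e1=tri(T(75,285),S(410,122));B,e2=tri(T(210,257),S(488,148));C,e3=tri(T(142,271),S(449,135))
print(A,e1,B,e2,C,e3)
r=A-B; print('len',np.linalg.norm(r),'theta',np.arctan2(-(r@XP),r@HY), 'axis comp',r@AX)
print('head centre',C-AX*13)
for p in [T(75,285),T(210,257)]: print(onz('top',*p,94))
# theta from the top ray alone, on head plane through C
def pl(p):
    o,d=ray('top',*p); return o+d*((C-o)@AX)/(d@AX)
r=pl(T(75,285))-pl(T(210,257)); print('theta2',np.arctan2(-(r@XP),r@HY),np.linalg.norm(r))
E
```

```text
[475.59113315  41.1415197   93.96820893] 1.1975783104851372 [481.51178534  10.11463516 101.41717377] 0.41853136809960517 [478.62411771  25.69879952  97.57649023] 0.702288317112588
len 32.453178021391615 theta 0.23448739108134486 axis comp -3.851025900790665
head centre [486.06534569  26.1756894   86.92751366]
[476.14599423  40.91852937  94.        ]
[482.72253356  10.94764976  94.        ]
theta2 0.16641060357866358 31.033058758326128
```

Request:
servo_tool:
  rows:
    - {"turn": 7}
    - {"turn": 7}
    - {"turn": 7}
    - {"turn": 7}
    - {"turn": 7}
    - {"turn": 7}
    - {"turn": 7}
    - {"turn": 7}
    - {"turn": 7}
    - {"turn": 7}

```text
invalid input at $.rows[0]: expected keys fingers, x, y, z, turn
```

Request:
servo_tool:
  rows:
    - {"turn": 7}
    - {"turn": 7}
    - {"turn": 7}
    - {"turn": 7}
    - {"turn": 7}
    - {"turn": 7}
    - {"turn": 7}
    - {"turn": 7}
    - {"turn": 7}
    - {"turn": 6}

```text
invalid input at $.rows[0]: expected keys fingers, x, y, z, turn
```

Request:
servo_tool:
  rows:
    - {"fingers": 8.5, "x": 0, "y": 0, "z": 0, "turn": 7}
    - {"fingers": 8.5, "x": 0, "y": 0, "z": 0, "turn": 7}
    - {"fingers": 8.5, "x": 0, "y": 0, "z": 0, "turn": 7}
    - {"fingers": 8.5, "x": 0, "y": 0, "z": 0, "turn": 7}
    - {"fingers": 8.5, "x": 0, "y": 0, "z": 0, "turn": 7}
    - {"fingers": 8.5, "x": 0, "y": 0, "z": 0, "turn": 7}
    - {"fingers": 8.5, "x": 0, "y": 0, "z": 0, "turn": 7}
    - {"fingers": 8.5, "x": 0, "y": 0, "z": 0, "turn": 7}
    - {"fingers": 8.5, "x": 0, "y": 0, "z": 0, "turn": 7}
    - {"fingers": 8.5, "x": 0, "y": 0, "z": 0, "turn": 7}

```text
clock: 0.93
position: [250.0, 572.4, 230.6]
ee_rot: [-0.682, 0.731, -0.0, -0.001]
contact_force: [-0.1, 0.0, -0.2]
gripper_width: 84.8
```

Request:
servo_tool:
  rows:
    - {"fingers": 8.5, "x": 0, "y": 0, "z": 0, "turn": 7}
    - {"fingers": 8.5, "x": 0, "y": 0, "z": 0, "turn": 7}
    - {"fingers": 8.5, "x": 0, "y": 0, "z": 0, "turn": 7}
    - {"fingers": 8.5, "x": 0, "y": 0, "z": 0, "turn": 7}
    - {"fingers": 8.5, "x": 0, "y": 0, "z": 0, "turn": 7}
    - {"fingers": 8.5, "x": 0, "y": 0, "z": 0, "turn": 7}
    - {"fingers": 8.5, "x": 0, "y": 0, "z": 0, "turn": 7}
    - {"fingers": 8.5, "x": 0, "y": 0, "z": 0, "turn": 7}
    - {"fingers": 8.5, "x": 0, "y": 0, "z": 0, "turn": 7}
    - {"fingers": 8.5, "x": 0, "y": 0, "z": 0, "turn": 6}

```text
clock: 1.77
position: [250.0, 572.4, 230.6]
ee_rot: [-0.148, 0.989, -0.001, -0.0]
contact_force: [-0.4, -0.3, -0.8]
gripper_width: 85.0
```

```bash
cat >> h.py <<'E'
from scipy.spatial.transform import Rotation as R
def go(p,deg=None):
    "shift in tool axes (cm) to world point p (mm), and turn for tool-y heading deg (mod 180)"
    s=arm.read_state(); M=R.from_quat(s['ee_rot']).as_matrix()
    h=np.degrees(np.arctan2(M[1,1],M[0,1])); print('clock %.2f'%s['clock'],'pos',s['position'].round(1),'yhead %.2f'%h,'j',s['joints'].round(2),'F',s['contact_force'].round(1),'T',s['wrist_torque'].round(2),'w %.1f'%s['gripper_width'],'tz',M[:,2].round(4))
    if p is not None: print('shift cm',(M.T@(np.array(p)-s['position'])/10).round(2))
    if deg is not None: print('turn',-((deg-h+90)%180-90))
E
python3 -c "
from h import *
go([486,26,230],107.5)"
```

```text
clock 1.77 pos [250.  572.4 230.6] yhead 107.07 j [ 1.42  0.39  0.01 -0.   -1.19 -2.69] F [-0.4 -0.3 -0.8] T [ 0.   -0.02  0.03] w 85.0 tz [-5.0e-04 -1.3e-03 -1.0e+00]
shift cm [ -6.52 -59.16   0.12]
turn -0.43131118220306064
```

Request:
servo_tool:
  rows:
    - {"fingers": 8.5, "x": -0.4, "y": -3.7, "z": 0, "turn": 0}
    - {"fingers": 8.5, "x": -0.4, "y": -3.7, "z": 0, "turn": 0}
    - {"fingers": 8.5, "x": -0.4, "y": -3.7, "z": 0, "turn": 0}
    - {"fingers": 8.5, "x": -0.4, "y": -3.7, "z": 0, "turn": 0}
    - {"fingers": 8.5, "x": -0.4, "y": -3.7, "z": 0, "turn": 0}
    - {"fingers": 8.5, "x": -0.4, "y": -3.7, "z": 0, "turn": 0}
    - {"fingers": 8.5, "x": -0.4, "y": -3.7, "z": 0, "turn": 0}
    - {"fingers": 8.5, "x": -0.4, "y": -3.7, "z": 0, "turn": 0}

```text
clock: 2.43
position: [369.3, 297.9, 231.1]
ee_rot: [-0.152, 0.988, -0.0, -0.0]
contact_force: [0.1, 0.5, -0.3]
gripper_width: 84.9
```

Request:
servo_tool:
  rows:
    - {"fingers": 8.5, "x": -0.4, "y": -3.7, "z": 0, "turn": 0}
    - {"fingers": 8.5, "x": -0.4, "y": -3.7, "z": 0, "turn": 0}
    - {"fingers": 8.5, "x": -0.4, "y": -3.7, "z": 0, "turn": 0}
    - {"fingers": 8.5, "x": -0.4, "y": -3.7, "z": 0, "turn": 0}
    - {"fingers": 8.5, "x": -0.4, "y": -3.7, "z": 0, "turn": 0}
    - {"fingers": 8.5, "x": -0.4, "y": -3.7, "z": 0, "turn": 0}
    - {"fingers": 8.5, "x": -0.4, "y": -3.7, "z": 0, "turn": 0}
    - {"fingers": 8.5, "x": -0.4, "y": -3.7, "z": 0, "turn": 0}
    - {"fingers": 8.5, "x": 0, "y": 0, "z": 0, "turn": 0}

```text
clock: 3.18
position: [489.5, 22.4, 230.7]
ee_rot: [-0.148, 0.989, -0.001, -0.001]
contact_force: [0.0, -0.6, -0.0]
gripper_width: 84.4
```

```bash
python3 -c "
from h import *
go([486,26,67],107.5)"
```

```text
clock 3.18 pos [489.5  22.4 230.7] yhead 107.03 j [ 0.38  0.15 -0.31  0.   -1.1  -1.65] F [ 0.  -0.6 -0. ] T [ 0.05 -0.09  0.06] w 84.4 tz [-9.0e-04 -1.3e-03 -1.0e+00]
shift cm [ 0.2   0.46 16.37]
turn -0.4671369305538633
```

Request:
servo_tool:
  rows:
    - {"fingers": 8.5, "x": 0.2, "y": 0.46, "z": 2, "turn": -0.4}
    - {"fingers": 8.5, "x": 0, "y": 0, "z": 3, "turn": 0}
    - {"fingers": 8.5, "x": 0, "y": 0, "z": 3, "turn": 0}
    - {"fingers": 8.5, "x": 0, "y": 0, "z": 2.5, "turn": 0}
    - {"fingers": 8.5, "x": 0, "y": 0, "z": 0, "turn": 0}

```text
clock: 3.6
position: [481.0, 29.7, 121.4]
ee_rot: [-0.154, 0.988, -0.001, -0.006]
contact_force: [-0.5, 0.7, -0.7]
gripper_width: 84.6
```

```bash
cat >> h.py <<'E'
def zoom(fn,bt=(180,130,340,260),bs=(200,130,360,260)):
    o=[]
    for n,b in(('top',bt),('side',bs)):
        im,_=save(n,fn+n); a=cv2.cvtColor(im,cv2.COLOR_RGB2BGR)[b[1]:b[3],b[0]:b[2]]
        o.append(cv2.convertScaleAbs(cv2.resize(a,(400,400*a.shape[0]//a.shape[1]),interpolation=cv2.INTER_CUBIC),alpha=1.4))
    h=min(x.shape[0] for x in o); cv2.imwrite('pics/'+fn+'.png',np.hstack([x[:h] for x in o]))
E
python3 -c "
from h import *
zoom('a1',(180,170,280,250),(200,140,300,220))
go([486,26,65],107.5)"
```

```text
clock 3.70 pos [484.9  30.7 126.2] yhead 107.84 j [ 0.4   0.26 -0.47  0.   -0.84 -1.66] F [ 1.4 -0.2  0.4] T [-0.01 -0.1  -0.01] w 84.7 tz [-0.0016 -0.0012 -1.    ]
shift cm [ 0.03 -0.48  6.12]
turn 0.343376771483932
```

View pics/a1.png

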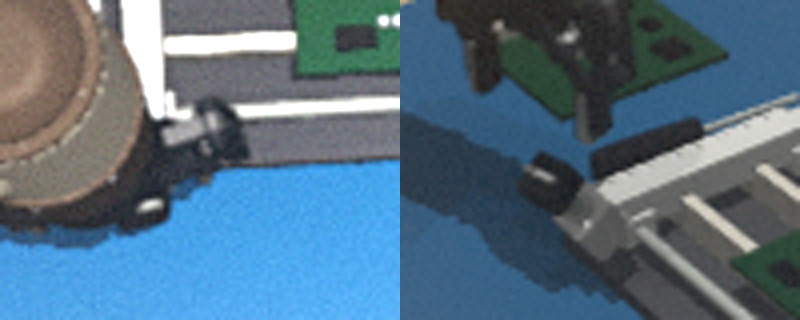

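Request:
servo_tool:
  rows:
    - {"fingers": 8.5, "x": 0, "y": -0.4, "z": 1, "turn": 0.3}
    - {"fingers": 8.5, "x": 0, "y": 0, "z": 0, "turn": 0}
    - {"fingers": 8.5, "x": 0, "y": 0, "z": 0, "turn": 0}
    - {"fingers": 8.5, "x": 0, "y": 0, "z": 0, "turn": 0}

```text
clock: 4.03
position: [486.8, 27.1, 117.2]
ee_rot: [-0.152, 0.988, 0.0, 0.001]
contact_force: [-0.3, 0.3, -0.2]
gripper_width: 85.0
```

```bash
python3 -c "
from h import *
go([486,26,65],107.5)"
```

```text
clock 4.03 pos [486.8  27.1 117.2] yhead 107.50 j [ 0.39  0.27 -0.48  0.   -0.81 -1.66] F [-0.3  0.3 -0.2] T [-0.01  0.01  0.01] w 85.0 tz [ 1.7e-03  5.0e-04 -1.0e+00]
shift cm [ 0.11 -0.08  5.22]
turn 0.002663688304849643
```

Request:
servo_tool:
  rows:
    - {"fingers": 8.5, "x": 0.1, "y": -0.1, "z": 2, "turn": 0}
    - {"fingers": 8.5, "x": 0, "y": 0, "z": 1.7, "turn": 0}
    - {"fingers": 8.5, "x": 0, "y": 0, "z": 1.5, "turn": 0}
    - {"fingers": 6, "x": 0, "y": 0, "z": 0, "turn": 0}
    - {"fingers": 4, "x": 0, "y": 0, "z": 0, "turn": 0}
    - {"fingers": 3.5, "x": 0, "y": 0, "z": 0, "turn": 0}
    - {"fingers": 3.5, "x": 0, "y": 0, "z": 0, "turn": 0}
    - {"fingers": 3.5, "x": 0, "y": 0, "z": 0, "turn": 0}

```text
clock: 4.7
position: [486.3, 26.0, 65.4]
ee_rot: [-0.152, 0.988, 0.0, 0.001]
contact_force: [-0.0, -0.3, 0.1]
gripper_width: 34.9
```

```bash
python3 -c "
from h import *
go([486,26,65],107.5)
zoom('a2',(180,170,280,250),(200,140,300,220))"
```

```text
clock 4.70 pos [486.3  26.   65.4] yhead 107.52 j [ 0.39  0.35 -0.54  0.   -0.68 -1.65] F [-0.  -0.3  0.1] T [ 0.01 -0.01 -0.07] w 34.9 tz [ 2.2e-03  8.0e-04 -1.0e+00]
shift cm [0.03 0.01 0.04]
turn 0.017245921014179544
```

View pics/a2.png

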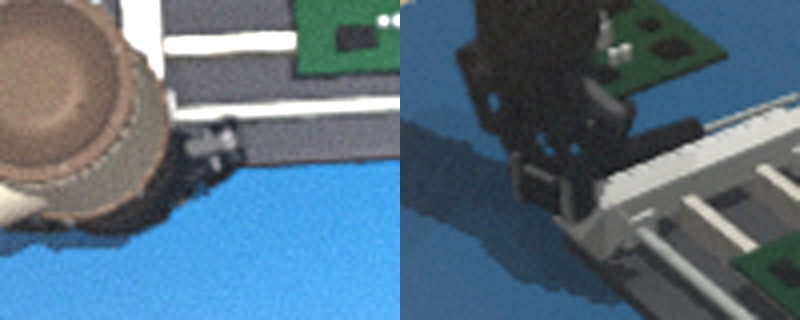

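The knob head sits between the fingers (side zoom, about (545,185)) with no contact force, so I'll close the grip.

Request:
servo_tool:
  rows:
    - {"fingers": 2.5, "x": 0, "y": 0, "z": 0, "turn": 0}
    - {"fingers": 2.5, "x": 0, "y": 0, "z": 0, "turn": 0}
    - {"fingers": 2.5, "x": 0, "y": 0, "z": 0, "turn": 0}

```text
clock: 5.05
position: [485.8, 26.2, 65.3]
ee_rot: [-0.152, 0.988, 0.0, 0.001]
contact_force: [-3.2, 2.2, 6.0]
gripper_width: 30.7
```

```bash
python3 -c "
from h import *
go([486,26,65],107.5)"
```

```text
clock 5.05 pos [485.8  26.2  65.3] yhead 107.49 j [ 0.39  0.35 -0.54 -0.   -0.68 -1.65] F [-3.2  2.2  6. ] T [ 0.22  0.59 -0.25] w 30.7 tz [ 1.e-03  5.e-04 -1.e+00]
shift cm [-0.01 -0.02  0.03]
turn -0.005382288262993029
```

Request:
servo_tool:
  rows:
    - {"fingers": 2.5, "x": 0, "y": 0, "z": 0, "turn": -4}
    - {"fingers": 2.5, "x": 0, "y": 0, "z": 0, "turn": -4}
    - {"fingers": 2.5, "x": 0, "y": 0, "z": 0, "turn": -4}
    - {"fingers": 2.5, "x": 0, "y": 0, "z": 0, "turn": -4}

```text
clock: 5.38
position: [485.8, 25.7, 65.5]
ee_rot: [-0.287, 0.958, -0.0, 0.0]
contact_force: [-13.5, 8.7, 25.2]
gripper_width: 31.0
```

```bash
python3 -c "
from h import *
go([486,26,65],107.5)"
```

```text
clock 5.38 pos [485.8  25.7  65.5] yhead 123.35 j [ 0.39  0.35 -0.54  0.   -0.68 -1.38] F [-13.5   8.7  25.2] T [ 1.09  2.38 -1.02] w 31.0 tz [ 3.e-04 -0.e+00 -1.e+00]
shift cm [-0.03  0.02  0.05]
turn 15.846495371946048
```

Request:
servo_tool:
  rows:
    - {"fingers": 2.5, "x": 0, "y": 0, "z": 0, "turn": -3}
    - {"fingers": 2.5, "x": 0, "y": 0, "z": 0, "turn": -3}

```text
clock: 5.55
position: [485.7, 25.4, 66.0]
ee_rot: [-0.337, 0.942, -0.0, 0.0]
contact_force: [-4.8, -0.1, 11.1]
gripper_width: 30.6
```

```bash
python3 -c "
from h import *
go([486,26,65],107.5)
zoom('a3',(180,170,280,250),(220,155,280,205))"
```

```text
clock 5.55 pos [485.7  25.4  66. ] yhead 129.34 j [ 0.39  0.35 -0.54  0.   -0.68 -1.27] F [-4.8 -0.1 11.1] T [-2.68 -0.15 -1.98] w 30.6 tz [ 9.e-04 -3.e-04 -1.e+00]
shift cm [-0.06  0.03  0.1 ]
turn 21.840395828282027
```

View pics/a3.png

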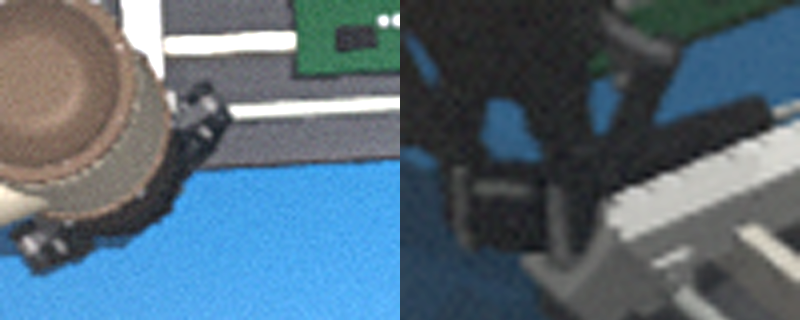

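```bash
cat >> h.py <<'E'
def th(cam,p,q,C):
    f=lambda x:(lambda od:od[0]+od[1]*((C-od[0])@AX)/(od[1]@AX))(ray(cam,*x))
    r=f(p)-f(q); print('theta',np.arctan2(-(r@XP),r@HY),'len',np.linalg.norm(r))
E
python3 - <<'E'
from h import *
C=np.array([478.6,25.7,97.])
S=lambda x,y:(225+(x-350)/10-.5,170+y/10-.5)
th('side',S(410,122),S(488,148),C)
a=cv2.imread('pics/a3side.png')[165:205,220:260]
cv2.imwrite('pics/a3z.png',cv2.convertScaleAbs(cv2.resize(a,None,fx=15,fy=15,interpolation=cv2.INTER_CUBIC),alpha=2.2))
E
```

```text
theta 0.27523508936071855 len 28.750303190903406
```

View pics/a3z.png

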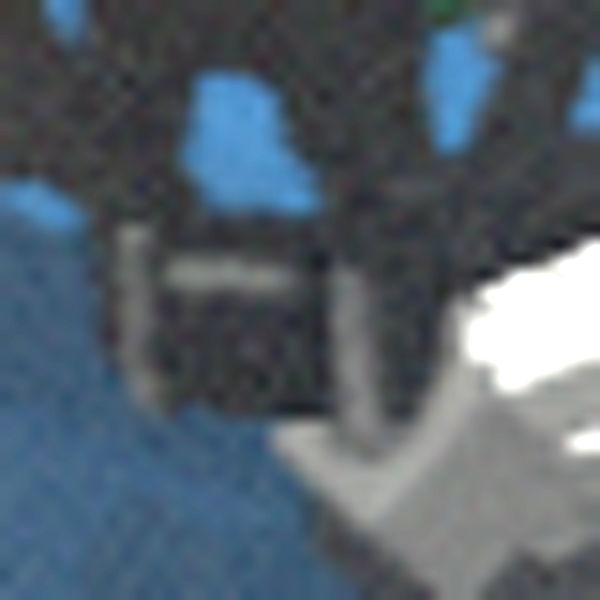

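Run:
```python
from h import *
C=np.array([478.6,25.7,97.])
S=lambda x,y:(220+x/15-.5,165+y/15-.5)
th('side',S(160,268),S(295,274),C)
for ph in (14,30,36,50): print(ph, np.arctan(np.tan(np.radians(ph))*.819))
```

```text
theta 0.496907602375454 len 29.276778078603023
14 0.20143038925096196
30 0.4416925624134162
36 0.5367632266037503
50 0.7732766681793954
```

Ridge angle now reads about 0.50 rad against 0.53 predicted for vertical pads on the leaning head, so the knob is following. I'll carry on.

Request:
servo_tool:
  rows:
    - {"fingers": 2.5, "x": 0, "y": 0, "z": 0, "turn": -3}
    - {"fingers": 2.5, "x": 0, "y": 0, "z": 0, "turn": -3}
    - {"fingers": 2.5, "x": 0, "y": 0, "z": 0, "turn": -3}

```text
clock: 5.9
position: [486.7, 26.7, 64.8]
ee_rot: [-0.41, 0.912, 0.0, 0.002]
contact_force: [0.8, 4.8, -1.3]
gripper_width: 30.5
```

Request:
servo_tool:
  rows:
    - {"fingers": 2.5, "x": 0, "y": 0, "z": 0, "turn": -3}
    - {"fingers": 2.5, "x": 0, "y": 0, "z": 0, "turn": -3}
    - {"fingers": 2.5, "x": 0, "y": 0, "z": 0, "turn": 0}

```text
clock: 6.15
position: [486.9, 26.5, 64.9]
ee_rot: [-0.456, 0.89, -0.0, 0.002]
contact_force: [-0.7, 5.3, -0.8]
gripper_width: 30.5
```

```bash
python3 -c "
from h import *
go([486,26,65],143)
zoom('a4',(180,170,280,250),(220,155,280,205))
a=cv2.imread('pics/a4side.png')[165:205,220:260]
cv2.imwrite('pics/a4z.png',cv2.convertScaleAbs(cv2.resize(a,None,fx=15,fy=15,interpolation=cv2.INTER_CUBIC),alpha=2.2))
"
```

```text
clock 6.15 pos [486.9  26.5  64.9] yhead 144.27 j [ 0.39  0.35 -0.54 -0.   -0.67 -1.01] F [-0.7  5.3 -0.8] T [-1.09 -1.45 -1.68] w 30.5 tz [ 0.0038  0.0019 -1.    ]
shift cm [ 0.1   0.04 -0.01]
turn 1.2651284440980248
```

View pics/a4z.png

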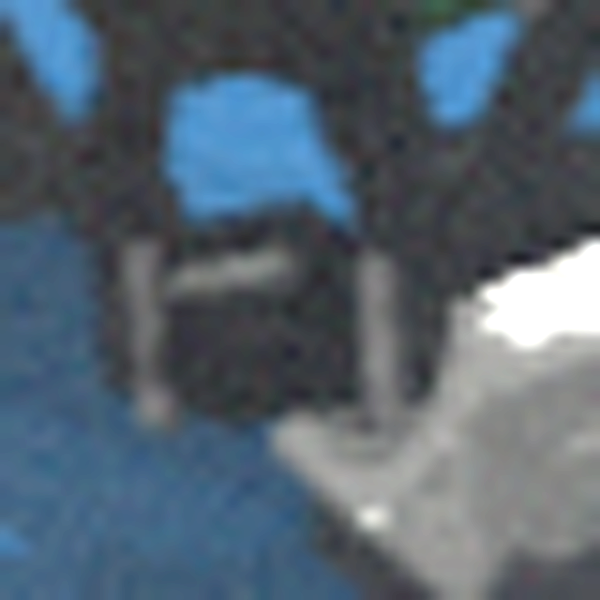

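Run:
```python
from h import *
C=np.array([478.6,25.7,97.])
S=lambda x,y:(220+x/15-.5,165+y/15-.5)
th('side',S(165,285),S(290,262),C)
```

```text
theta 0.7094008095098776 len 25.413893655888725
```

Request:
servo_tool:
  rows:
    - {"fingers": 2.5, "x": 0, "y": 0, "z": 0, "turn": -3}
    - {"fingers": 2.5, "x": 0, "y": 0, "z": 0, "turn": -3}
    - {"fingers": 2.5, "x": 0, "y": 0, "z": 0, "turn": -3}

```text
clock: 6.5
position: [486.0, 26.2, 65.8]
ee_rot: [-0.526, 0.851, -0.0, 0.001]
contact_force: [-4.0, 3.6, 9.2]
gripper_width: 30.9
```

```bash
python3 -c "
from h import *
go([486,26,65],143)"
```

```text
clock 6.50 pos [486.   26.2  65.8] yhead 153.45 j [ 0.39  0.35 -0.54 -0.   -0.68 -0.85] F [-4.   3.6  9.2] T [-0.81  0.14 -1.42] w 30.9 tz [ 1.5e-03  7.0e-04 -1.0e+00]
shift cm [ 0.02 -0.01  0.08]
turn 10.445284170223005
```

Request:
servo_tool:
  rows:
    - {"fingers": 2.5, "x": 0, "y": 0, "z": 0, "turn": -3}
    - {"fingers": 2.5, "x": 0, "y": 0, "z": 0, "turn": -3}
    - {"fingers": 2.5, "x": 0, "y": 0, "z": 0, "turn": -3}
    - {"fingers": 2.5, "x": 0, "y": 0, "z": 0, "turn": -3}
    - {"fingers": 2.5, "x": 0, "y": 0, "z": 0, "turn": -3}

```text
clock: 6.92
position: [485.5, 26.6, 65.7]
ee_rot: [-0.634, 0.774, 0.0, 0.0]
contact_force: [-4.2, 4.5, 9.8]
gripper_width: 30.9
```

```bash
python3 -c "
from h import *
go([486,26,65],143)
zoom('a5',(180,170,280,250),(220,155,280,205))
a=cv2.imread('pics/a5side.png')[165:205,220:260]
cv2.imwrite('pics/a5z.png',cv2.convertScaleAbs(cv2.resize(a,None,fx=15,fy=15,interpolation=cv2.INTER_CUBIC),alpha=2.2))
"
```

```text
clock 6.92 pos [485.5  26.6  65.7] yhead 168.63 j [ 0.39  0.35 -0.54 -0.   -0.68 -0.59] F [-4.2  4.5  9.8] T [ 0.96  1.32 -0.46] w 30.9 tz [ 3.e-04  9.e-04 -1.e+00]
shift cm [ 0.05 -0.06  0.07]
turn 25.62944254623929
```

View pics/a5z.png

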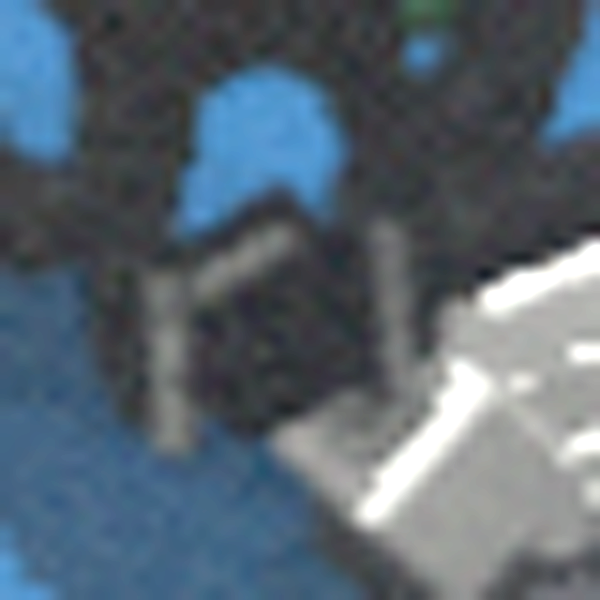

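Request:
servo_tool:
  rows:
    - {"fingers": 2.5, "x": 0, "y": 0, "z": 0, "turn": -3}
    - {"fingers": 2.5, "x": 0, "y": 0, "z": 0, "turn": -3}
    - {"fingers": 2.5, "x": 0, "y": 0, "z": 0, "turn": -3}
    - {"fingers": 2.5, "x": 0, "y": 0, "z": 0, "turn": -3}
    - {"fingers": 2.5, "x": 0, "y": 0, "z": 0, "turn": -3}

```text
clock: 7.43
position: [485.8, 27.0, 67.3]
ee_rot: [0.729, -0.685, -0.0, -0.001]
contact_force: [-16.6, 12.8, 31.6]
gripper_width: 30.7
```

Request:
servo_tool:
  rows:
    - {"fingers": 2.5, "x": 0, "y": 0, "z": 0, "turn": -3}
    - {"fingers": 2.5, "x": 0, "y": 0, "z": 0, "turn": -3}
    - {"fingers": 2.5, "x": 0, "y": 0, "z": 0, "turn": -3}
    - {"fingers": 2.5, "x": 0, "y": 0, "z": 0, "turn": -3}
    - {"fingers": 2.5, "x": 0, "y": 0, "z": 0, "turn": -3}
    - {"fingers": 2.5, "x": 0, "y": 0, "z": 0, "turn": 0}

```text
clock: 7.93
position: [484.2, 25.3, 67.0]
ee_rot: [0.812, -0.583, -0.0, 0.0]
contact_force: [-13.6, 0.1, 20.5]
gripper_width: 30.9
```

```bash
python3 -c "
from h import *
go([486,26,65],143)
C=np.array([478.6,25.7,97.])
S=lambda x,y:(220+x/15-.5,165+y/15-.5)
th('side',S(190,300),S(295,232),C)
zoom('a6',(180,170,280,250),(220,155,280,205))
a=cv2.imread('pics/a6side.png')[165:205,220:260]
cv2.imwrite('pics/a6z.png',cv2.convertScaleAbs(cv2.resize(a,None,fx=15,fy=15,interpolation=cv2.INTER_CUBIC),alpha=2.2))
"
```

```text
clock 7.93 pos [484.2  25.3  67. ] yhead -161.38 j [ 0.39  0.35 -0.54  0.   -0.68 -0.06] F [-13.6   0.1  20.5] T [-0.2   1.88 -0.18] w 30.9 tz [-6.e-04 -4.e-04 -1.e+00]
shift cm [-0.01 -0.19  0.2 ]
turn 55.616546185936045
theta 1.1723046480720734 len 21.772625940231887
```

View pics/a6z.png

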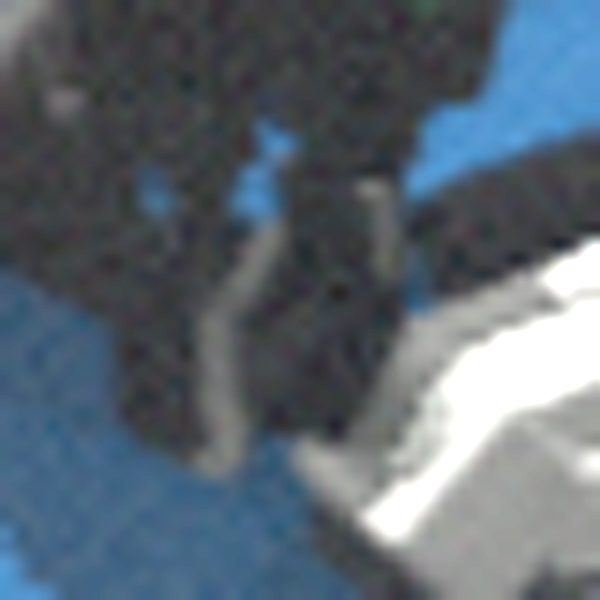

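```bash
python3 -c "
from h import *
C=np.array([478.6,25.7,97.])
S=lambda x,y:(220+x/15-.5,165+y/15-.5)
th('side',S(215,312),S(282,228),C)
s=arm.read_state(); M=R.from_quat(s['ee_rot']).as_matrix()
print(M.T@(-HY))
"
```

```text
theta 1.6291060670484039 len 17.986170073802366
[9.66526871e-01 2.56564765e-01 5.73187019e-04]
```

Request:
servo_tool:
  rows:
    - {"fingers": 2.5, "x": 0, "y": 0, "z": -0.1, "turn": -3}
    - {"fingers": 2.5, "x": 0, "y": 0, "z": 0, "turn": -3}
    - {"fingers": 2.5, "x": 0, "y": 0, "z": 0, "turn": -2}
    - {"fingers": 2.5, "x": 0.09, "y": 0.04, "z": 0, "turn": 0}
    - {"fingers": 2.5, "x": 0.18, "y": 0.08, "z": 0, "turn": 0}
    - {"fingers": 2.5, "x": 0.28, "y": 0.12, "z": 0, "turn": 0}
    - {"fingers": 2.5, "x": 0.28, "y": 0.12, "z": 0, "turn": 0}

```text
clock: 8.62
position: [485.0, 16.3, 67.5]
ee_rot: [0.85, -0.526, -0.0, 0.001]
contact_force: [-8.0, 1.5, 17.6]
gripper_width: 31.1
```

```bash
python3 -c "
from h import *
go([486,26,65],143)
s=arm.read_state(); M=R.from_quat(s['ee_rot']).as_matrix()
print(M.T@(-HY))
zoom('a7',(190,120,330,225),(220,140,360,245))"
```

```text
clock 8.62 pos [485.   16.3  67.5] yhead -153.51 j [ 0.37  0.35 -0.54  0.   -0.69  0.09] F [-8.   1.5 17.6] T [-0.22  1.92 -0.51] w 31.1 tz [-1.6e-03 -9.0e-04 -1.0e+00]
shift cm [-0.82 -0.53  0.25]
turn 63.485487111533416
[9.21737523e-01 3.87813460e-01 8.12096839e-04]
```

View pics/a7.png

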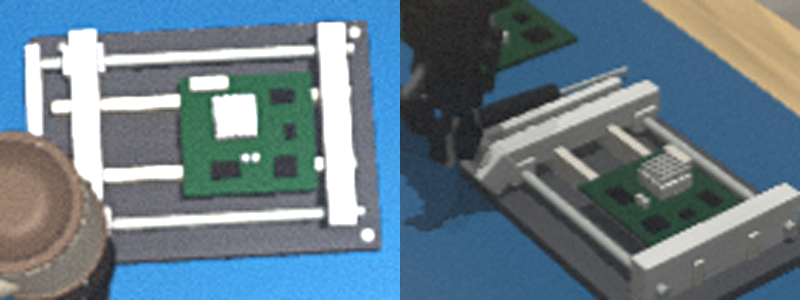

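Request:
servo_tool:
  rows:
    - {"fingers": 2.5, "x": 0.46, "y": 0.194, "z": 0, "turn": 0}
    - {"fingers": 2.5, "x": 0.6, "y": 0.252, "z": 0, "turn": 0}
    - {"fingers": 2.5, "x": 0.6, "y": 0.252, "z": 0, "turn": 0}
    - {"fingers": 2.5, "x": 0.6, "y": 0.252, "z": 0, "turn": 0}
    - {"fingers": 2.5, "x": 0.6, "y": 0.252, "z": 0, "turn": 0}
    - {"fingers": 2.5, "x": 0.6, "y": 0.252, "z": 0, "turn": 0}
    - {"fingers": 2.5, "x": 0.6, "y": 0.252, "z": 0, "turn": 0}
    - {"fingers": 2.5, "x": 0.6, "y": 0.252, "z": 0, "turn": 0}
    - {"fingers": 2.5, "x": 0.46, "y": 0.194, "z": 0, "turn": 0}
    - {"fingers": 2.5, "x": 0.2, "y": 0.084, "z": 0, "turn": 0}

```text
clock: 9.55
position: [487.2, -41.9, 67.5]
ee_rot: [0.85, -0.526, -0.001, 0.001]
contact_force: [-13.9, 1.7, 20.3]
gripper_width: 31.0
```

```bash
python3 -c "
from h import *
go([486,26,65],143)
zoom('a8',(190,120,330,225),(220,140,360,245))"
```

```text
clock 9.55 pos [487.2 -41.9  67.5] yhead -153.48 j [ 0.25  0.35 -0.53 -0.   -0.69  0.22] F [-13.9   1.7  20.3] T [0.58 2.33 0.03] w 31.0 tz [-3.4e-03 -6.0e-04 -1.0e+00]
shift cm [-6.12 -2.92  0.25]
turn 63.5222604271446
```

View pics/a8.png

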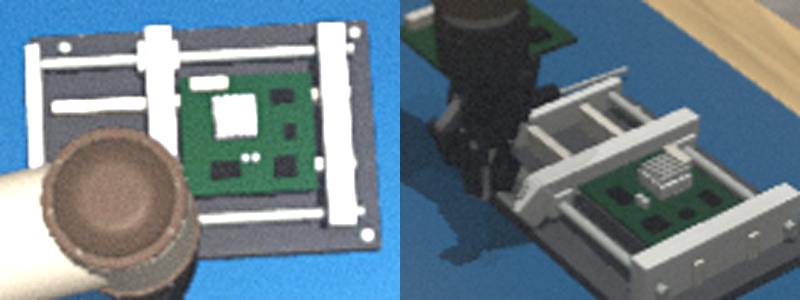

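Request:
servo_tool:
  rows:
    - {"fingers": 2.5, "x": 0.14, "y": 0.06, "z": 0, "turn": 0}
    - {"fingers": 2.5, "x": 0.14, "y": 0.06, "z": 0, "turn": 0}
    - {"fingers": 2.5, "x": 0.14, "y": 0.06, "z": 0, "turn": 0}
    - {"fingers": 2.5, "x": 0.14, "y": 0.06, "z": 0, "turn": 0}
    - {"fingers": 2.5, "x": 0.14, "y": 0.06, "z": 0, "turn": 0}
    - {"fingers": 2.5, "x": 0.14, "y": 0.06, "z": 0, "turn": 0}

```text
clock: 10.15
position: [487.7, -50.3, 67.5]
ee_rot: [0.851, -0.526, -0.001, 0.001]
contact_force: [-13.7, 3.6, 21.6]
gripper_width: 31.0
```

Request:
servo_tool:
  rows:
    - {"fingers": 2.5, "x": 0.09, "y": 0.04, "z": 0, "turn": 0}
    - {"fingers": 2.5, "x": 0.09, "y": 0.04, "z": 0, "turn": 0}
    - {"fingers": 2.5, "x": 0.09, "y": 0.04, "z": 0, "turn": 0}
    - {"fingers": 2.5, "x": 0, "y": 0, "z": 0, "turn": 0}

```text
clock: 10.48
position: [487.9, -53.3, 67.5]
ee_rot: [0.851, -0.526, -0.001, 0.001]
contact_force: [-13.8, 2.4, 20.2]
gripper_width: 31.0
```

```bash
python3 -c "
from h import *
go([486,26,65],143)
zoom('a9',(220,120,330,203),(260,170,360,245))"
```

```text
clock 10.48 pos [487.9 -53.3  67.5] yhead -153.46 j [ 0.22  0.35 -0.52 -0.   -0.69  0.24] F [-13.8   2.4  20.2] T [0.76 2.21 0.03] w 31.0 tz [-3.2e-03 -2.0e-04 -1.0e+00]
shift cm [-7.18 -3.38  0.25]
turn 63.54413686528562
```

View pics/a9.png

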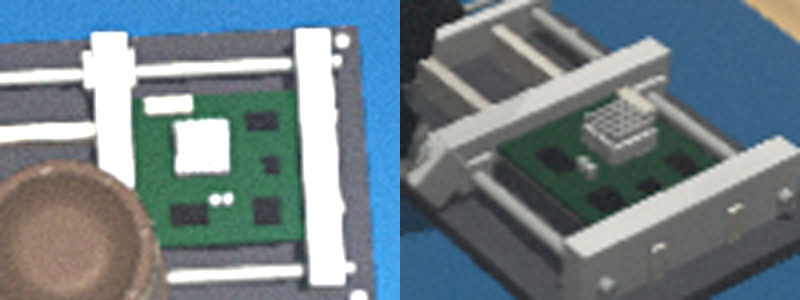

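Request:
servo_tool:
  rows:
    - {"fingers": 2.5, "x": 0.07, "y": 0.03, "z": 0, "turn": 0}
    - {"fingers": 2.5, "x": 0.07, "y": 0.03, "z": 0, "turn": 0}
    - {"fingers": 2.5, "x": 0.07, "y": 0.03, "z": 0, "turn": 0}
    - {"fingers": 2.5, "x": 0, "y": 0, "z": 0, "turn": 0}

```text
clock: 10.92
position: [488.0, -53.7, 67.6]
ee_rot: [0.85, -0.526, -0.002, -0.0]
contact_force: [-18.8, 12.3, 20.6]
gripper_width: 31.5
```

Request:
servo_tool:
  rows:
    - {"fingers": 2.5, "x": 0.07, "y": 0.03, "z": 0, "turn": 0}
    - {"fingers": 2.5, "x": 0.07, "y": 0.03, "z": 0, "turn": 0}
    - {"fingers": 2.5, "x": 0, "y": 0, "z": 0, "turn": 0}

```text
clock: 11.17
position: [488.0, -53.9, 67.6]
ee_rot: [0.85, -0.526, -0.002, -0.001]
contact_force: [-16.3, 20.4, 25.5]
gripper_width: 30.8
```

```bash
python3 -c "
from h import *
go([486,26,65],143)
zoom('b1',(220,120,330,203),(260,170,360,245))
a=cv2.imread('pics/b1top.png')[120:190,240:330]
cv2.imwrite('pics/b1z.png',cv2.resize(a,None,fx=8,fy=8,interpolation=cv2.INTER_CUBIC))"
```

```text
clock 11.17 pos [488.  -53.9  67.6] yhead -153.48 j [ 0.22  0.35 -0.52 -0.01 -0.7   0.25] F [-16.3  20.4  25.5] T [6.8  3.66 0.29] w 30.8 tz [-0.0025  0.004  -1.    ]
shift cm [-7.24 -3.39  0.29]
turn 63.52370955214553
```

View pics/b1z.png

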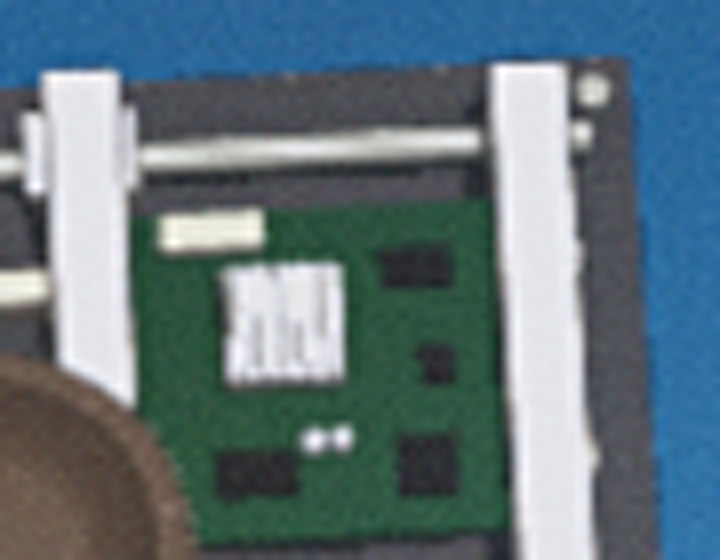

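View pics/b1.png

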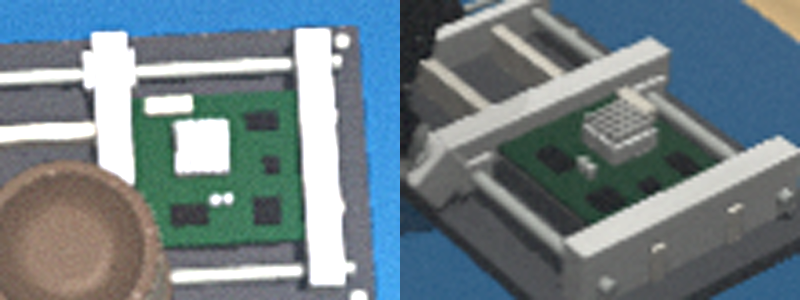

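```bash
python3 -c "
from h import *
Z=lambda x,y:(240+x/8-.44,120+y/8-.44)
for z in(48,60):
  J=[onz('top',*Z(*p),z) for p in((120,75),(134,400))];S=[onz('top',*Z(*p),z) for p in((493,70),(516,540))]
  print(z,[(p@HX,p@HY) for p in J+S])
B=[onz('top',*Z(*p),48) for p in((135,215),(490,203),(512,525),)]
print([(p@HX,p@HY) for p in B])
"
```

```text
48 [(np.float64(704.4980722640346), np.float64(-104.57325027916005)), (np.float64(605.1962417423368), np.float64(-103.86608195333267)), (np.float64(699.9148686052051), np.float64(-215.87875048184634)), (np.float64(556.8898065014446), np.float64(-214.04697031029528))]
60 [(np.float64(700.5837608956986), np.float64(-105.02904659417376)), (np.float64(602.2869459181707), np.float64(-104.32903538877474)), (np.float64(696.0469429972829), np.float64(-215.20804432185426)), (np.float64(554.4694112146146), np.float64(-213.394803260169))]
[(np.float64(661.3496554081395), np.float64(-106.92270788133462)), (np.float64(659.1982108271986), np.float64(-212.54048228349313)), (np.float64(561.444848590515), np.float64(-213.1460076075773))]
```

Jaw-to-stop gap now measures about 110 mm and the board's edges are square against both faces. The push is about 20 N, so I'll tighten while holding it.

Request:
servo_tool:
  rows:
    - {"fingers": 2.5, "x": 0, "y": 0, "z": 0, "turn": 3}
    - {"fingers": 2.5, "x": 0, "y": 0, "z": 0, "turn": 3}
    - {"fingers": 2.5, "x": 0, "y": 0, "z": 0, "turn": 3}
    - {"fingers": 2.5, "x": 0, "y": 0, "z": 0, "turn": 3}

```text
clock: 11.6
position: [489.0, -54.3, 67.5]
ee_rot: [0.79, -0.613, -0.001, -0.001]
contact_force: [-1.3, 1.5, -1.0]
gripper_width: 31.2
```

Request:
servo_tool:
  rows:
    - {"fingers": 2.5, "x": 0, "y": 0, "z": 0, "turn": 3}
    - {"fingers": 2.5, "x": 0, "y": 0, "z": 0, "turn": 3}
    - {"fingers": 2.5, "x": 0, "y": 0, "z": 0, "turn": 3}
    - {"fingers": 2.5, "x": 0, "y": 0, "z": 0, "turn": 3}

```text
clock: 11.93
position: [490.7, -55.4, 67.5]
ee_rot: [0.723, -0.691, 0.0, -0.001]
contact_force: [-5.0, -2.3, 10.9]
gripper_width: 30.6
```

Request:
servo_tool:
  rows:
    - {"fingers": 2.5, "x": 0, "y": 0, "z": 0, "turn": 3}
    - {"fingers": 2.5, "x": 0, "y": 0, "z": 0, "turn": 3}
    - {"fingers": 2.5, "x": 0, "y": 0, "z": 0, "turn": 3}
    - {"fingers": 2.5, "x": 0, "y": 0, "z": 0, "turn": 3}

```text
clock: 12.27
position: [490.4, -57.8, 67.2]
ee_rot: [-0.646, 0.764, -0.001, -0.0]
contact_force: [-6.5, -3.5, 11.6]
gripper_width: 30.6
```

```bash
python3 -c "
from h import *
go(None)"
```

```text
clock 12.27 pos [490.4 -57.8  67.2] yhead 170.44 j [ 0.21  0.36 -0.52  0.   -0.69 -0.38] F [-6.5 -3.5 11.6] T [-0.95  0.72  0.25] w 30.6 tz [ 4.0e-04 -1.5e-03 -1.0e+00]
```

```bash
python3 -c "
from h import *
zoom('b2',(220,120,330,203),(240,170,340,245))
a=cv2.imread('pics/b2top.png')[120:190,240:330]
b=cv2.imread('pics/b2side.png')[175:225,245:305]
a=cv2.resize(a,(400,311),interpolation=cv2.INTER_CUBIC);b=cv2.convertScaleAbs(cv2.resize(b,(373,311),interpolation=cv2.INTER_CUBIC),alpha=2.)
cv2.imwrite('pics/b2z.png',np.hstack([a,b]))"
```

```text
(no output)
```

View pics/b2z.png

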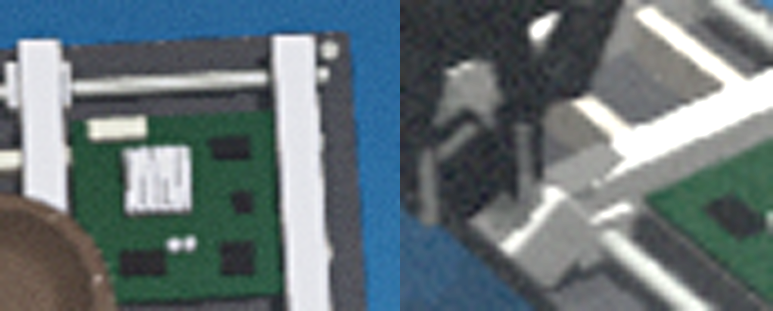

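```bash
python3 -c "
from h import *
for f in('b1','b2'):
  im=np.load('pics/'+f+'top.npz')['im'].astype(int)
  for v in (152,158):
    print(f,v,[tuple(x) for x in im[v-1:v+2,250:264].mean(0).astype(int)[:, [0,1]]])
    print('   stop',[tuple(x) for x in im[v-1:v+2,298:308].mean(0).astype(int)[:, [0,1]]])
"
```

```text
b1 152 [(np.int64(227), np.int64(228)), (np.int64(227), np.int64(227)), (np.int64(228), np.int64(229)), (np.int64(230), np.int64(231)), (np.int64(237), np.int64(237)), (np.int64(198), np.int64(200)), (np.int64(58), np.int64(79)), (np.int64(34), np.int64(73)), (np.int64(39), np.int64(79)), (np.int64(46), np.int64(76)), (np.int64(64), np.int64(88)), (np.int64(80), np.int64(97)), (np.int64(73), np.int64(94)), (np.int64(69), np.int64(90))]
   stop [(np.int64(45), np.int64(83)), (np.int64(45), np.int64(83)), (np.int64(39), np.int64(78)), (np.int64(41), np.int64(69)), (np.int64(138), np.int64(139)), (np.int64(225), np.int64(223)), (np.int64(232), np.int64(233)), (np.int64(229), np.int64(231)), (np.int64(227), np.int64(228)), (np.int64(227), np.int64(228))]
b1 158 [(np.int64(227), np.int64(227)), (np.int64(228), np.int64(229)), (np.int64(228), np.int64(228)), (np.int64(228), np.int64(229)), (np.int64(233), np.int64(234)), (np.int64(205), np.int64(205)), (np.int64(98), np.int64(111)), (np.int64(38), np.int64(76)), (np.int64(40), np.int64(79)), (np.int64(44), np.int64(80)), (np.int64(43), np.
[... 1237 characters left out ...]
np.int64(228)), (np.int64(229), np.int64(229)), (np.int64(233), np.int64(235)), (np.int64(195), np.int64(197)), (np.int64(81), np.int64(81)), (np.int64(49), np.int64(69)), (np.int64(38), np.int64(77)), (np.int64(42), np.int64(80)), (np.int64(42), np.int64(80)), (np.int64(47), np.int64(84)), (np.int64(41), np.int64(81)), (np.int64(44), np.int64(82)), (np.int64(41), np.int64(77))]
   stop [(np.int64(47), np.int64(84)), (np.int64(44), np.int64(85)), (np.int64(43), np.int64(81)), (np.int64(34), np.int64(67)), (np.int64(65), np.int64(73)), (np.int64(175), np.int64(176)), (np.int64(236), np.int64(238)), (np.int64(229), np.int64(230)), (np.int64(227), np.int64(229)), (np.int64(228), np.int64(229))]
```

The jaw edge has moved back about 0.9 px (2 mm) because the pads slid along the head while turning. I'll loosen again, regrip with the pads facing ±y so the push is direct, push, and tighten from there.

Request:
servo_tool:
  rows:
    - {"fingers": 2.5, "x": 0, "y": 0, "z": 0, "turn": -4}
    - {"fingers": 2.5, "x": 0, "y": 0, "z": 0, "turn": -4}
    - {"fingers": 2.5, "x": 0, "y": 0, "z": 0, "turn": -4}
    - {"fingers": 2.5, "x": 0, "y": 0, "z": 0, "turn": -4}
    - {"fingers": 2.5, "x": 0, "y": 0, "z": 0, "turn": -4}

```text
clock: 12.78
position: [490.1, -56.3, 67.0]
ee_rot: [0.77, -0.638, -0.0, -0.0]
contact_force: [-7.1, 6.5, 13.1]
gripper_width: 31.1
```

Request:
servo_tool:
  rows:
    - {"fingers": 2.5, "x": 0, "y": 0, "z": 0, "turn": -4}
    - {"fingers": 2.5, "x": 0, "y": 0, "z": 0, "turn": -4}
    - {"fingers": 2.5, "x": 0, "y": 0, "z": 0, "turn": -4}
    - {"fingers": 2.5, "x": 0, "y": 0, "z": 0, "turn": -4}
    - {"fingers": 2.5, "x": 0, "y": 0, "z": 0, "turn": -3}
    - {"fingers": 2.5, "x": 0, "y": 0, "z": 0, "turn": 0}

```text
clock: 13.28
position: [488.1, -54.7, 66.6]
ee_rot: [0.864, -0.503, -0.002, -0.0]
contact_force: [-12.8, 14.2, 16.2]
gripper_width: 31.0
```

```bash
python3 -c "
from h import *
go(None)
save('side','b3side')
b=cv2.imread('pics/b3side.png')[175:225,235:295]
cv2.imwrite('pics/b3z.png',cv2.convertScaleAbs(cv2.resize(b,None,fx=12,fy=12,interpolation=cv2.INTER_CUBIC),alpha=2.2))"
```

```text
clock 13.28 pos [488.1 -54.7  66.6] yhead -150.36 j [ 0.22  0.36 -0.52 -0.   -0.69  0.3 ] F [-12.8  14.2  16.2] T [4.39 2.64 0.23] w 31.0 tz [-0.0035  0.0025 -1.    ]
```

View pics/b3z.png

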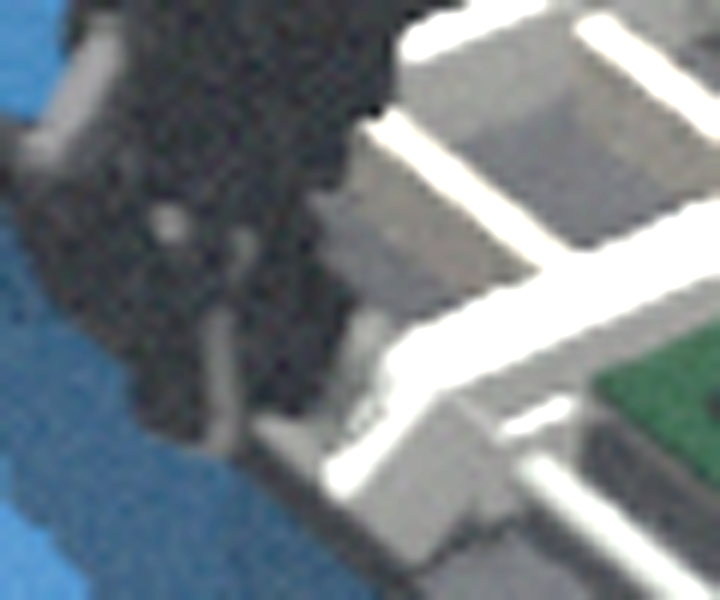

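Request:
servo_tool:
  rows:
    - {"fingers": 7, "x": 0, "y": 0, "z": 0, "turn": 0}
    - {"fingers": 7, "x": 0, "y": 0, "z": 0, "turn": 0}
    - {"fingers": 7, "x": 0, "y": 0, "z": 0, "turn": 0}
    - {"fingers": 8.5, "x": 0, "y": 0, "z": -1.5, "turn": 0}
    - {"fingers": 8.5, "x": 0, "y": 0, "z": -2, "turn": 0}
    - {"fingers": 8.5, "x": 0, "y": 0, "z": -2.5, "turn": 7}
    - {"fingers": 8.5, "x": 0, "y": 0, "z": 0, "turn": 7}
    - {"fingers": 8.5, "x": 0, "y": 0, "z": 0, "turn": 7}
    - {"fingers": 8.5, "x": 0, "y": 0, "z": 0, "turn": 7}
    - {"fingers": 8.5, "x": 0, "y": 0, "z": 0, "turn": 7}

```text
clock: 14.17
position: [490.7, -57.2, 125.4]
ee_rot: [-0.67, 0.742, -0.0, -0.0]
contact_force: [0.1, -0.6, -0.2]
gripper_width: 84.7
```

Request:
servo_tool:
  rows:
    - {"fingers": 8.5, "x": 0, "y": 0, "z": 0, "turn": 7}
    - {"fingers": 8.5, "x": 0, "y": 0, "z": 0, "turn": 7}
    - {"fingers": 8.5, "x": 0, "y": 0, "z": 0, "turn": 7}
    - {"fingers": 8.5, "x": 0, "y": 0, "z": 0, "turn": 7}
    - {"fingers": 8.5, "x": 0, "y": 0, "z": 0, "turn": 7}
    - {"fingers": 8.5, "x": 0, "y": 0, "z": 0, "turn": 7}
    - {"fingers": 8.5, "x": 0, "y": 0, "z": 0, "turn": 7}
    - {"fingers": 8.5, "x": 0, "y": 0, "z": 0, "turn": 7}
    - {"fingers": 8.5, "x": 0, "y": 0, "z": 0, "turn": 7}
    - {"fingers": 8.5, "x": 0, "y": 0, "z": 0, "turn": 0}

```text
clock: 15.0
position: [490.6, -57.2, 125.1]
ee_rot: [-0.185, 0.983, -0.0, -0.0]
contact_force: [0.4, 0.1, 0.3]
gripper_width: 84.9
```

```bash
python3 -c "
from h import *
go([491,-58,65],110)
save('side','b4side');save('top','b4top')
b=cv2.imread('pics/b4side.png')[175:225,235:295]
a=cv2.imread('pics/b4top.png')[120:190,240:330]
f=lambda x,k:cv2.convertScaleAbs(cv2.resize(x,(400,333),interpolation=cv2.INTER_CUBIC),alpha=k)
cv2.imwrite('pics/b4z.png',np.hstack([f(a,1),f(b,2.2)]))"
```

```text
clock 15.00 pos [490.6 -57.2 125.1] yhead 111.36 j [ 0.21  0.27 -0.46  0.   -0.84 -1.41] F [0.4 0.1 0.3] T [-0.   -0.01  0.02] w 84.9 tz [-6.e-04 -4.e-04 -1.e+00]
shift cm [-0.01 -0.09  6.01]
turn 1.3597333830535092
```

View pics/b4z.png

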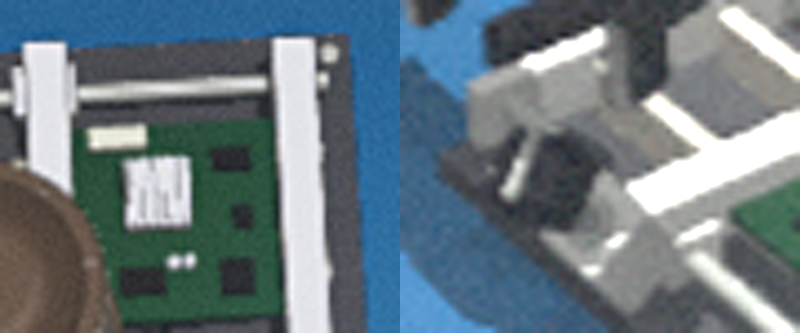

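```bash
python3 -c "
from h import *
C=np.array([478.6,25.7,97.])
S=lambda x,y:(235+(x-400)/6.667-.45,175+y/6.66-.45)
th('side',S(510,193),S(533,130),C)
o,d=ray('side',*S(521,162)); r=o+d*((C-o)@AX)/(d@AX); print('ridge',r,'head',r-AX*13,'moved',(r-C)@HY)
for t in (1.75,1.85,2.0): print(t,np.degrees(np.arctan(np.tan(t-np.pi/2)/.819)))
a=cv2.imread('pics/b4side.png')[185:215,245:275]
cv2.imwrite('pics/b4k.png',cv2.convertScaleAbs(cv2.resize(a,None,fx=20,fy=20,interpolation=cv2.INTER_CUBIC),alpha=2.2))"
```

```text
theta 2.0550015011266645 len 25.582504569028433
ridge [483.77039766 -57.62159465  96.88157381] head [491.21162565 -57.14470477  86.23259724] moved -83.4816898594373
1.75 12.471925865887078
1.85 19.292685572837602
2.0 29.196477606690188
```

View pics/b4k.png

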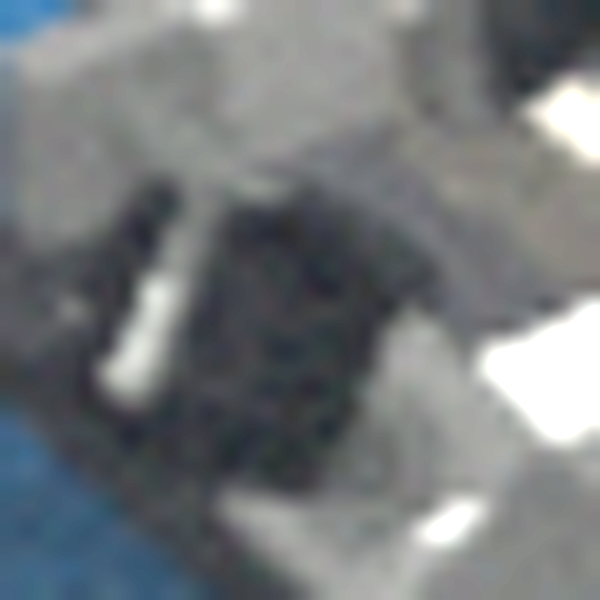

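Request:
servo_tool:
  rows:
    - {"fingers": 8.5, "x": 0, "y": 0, "z": 1.5, "turn": -6}
    - {"fingers": 8.5, "x": 0, "y": 0, "z": 2, "turn": 0}
    - {"fingers": 7, "x": 0, "y": 0, "z": 1.5, "turn": 0}
    - {"fingers": 5, "x": 0, "y": 0, "z": 1, "turn": 0}
    - {"fingers": 4, "x": 0, "y": 0, "z": 0, "turn": 0}
    - {"fingers": 3.8, "x": 0, "y": 0, "z": 0, "turn": 0}
    - {"fingers": 3.8, "x": 0, "y": 0, "z": 0, "turn": 0}

```text
clock: 15.68
position: [491.2, -56.9, 65.9]
ee_rot: [-0.238, 0.971, -0.0, 0.0]
contact_force: [0.6, -0.2, -0.4]
gripper_width: 38.2
```

Request:
servo_tool:
  rows:
    - {"fingers": 3.2, "x": 0, "y": 0, "z": 0, "turn": 0}
    - {"fingers": 2.5, "x": 0, "y": 0, "z": 0, "turn": 0}
    - {"fingers": 2.5, "x": 0, "y": 0, "z": 0, "turn": 0}
    - {"fingers": 2.5, "x": 0, "y": 0, "z": 0, "turn": 0}

```text
clock: 16.02
position: [491.5, -56.9, 66.4]
ee_rot: [-0.238, 0.971, -0.0, 0.001]
contact_force: [-0.5, -2.0, 5.5]
gripper_width: 32.6
```

```bash
python3 -c "
from h import *
go(None)
s=arm.read_state(); M=R.from_quat(s['ee_rot']).as_matrix()
print(M.T@(-HY))
C=np.array([478.6,25.7,97.])
th('side',(250.8,203.8),(255,194),C)
"
```

```text
clock 16.02 pos [491.5 -56.9  66.4] yhead 117.52 j [ 0.21  0.36 -0.52  0.   -0.69 -1.31] F [-0.5 -2.   5.5] T [-0.88  0.09 -0.28] w 32.6 tz [ 2.2e-03 -1.0e-04 -1.0e+00]
[ 4.04417472e-01 -9.14574471e-01  2.14922581e-04]
theta 1.985568631029319 len 26.69310081973655
```

Request:
servo_tool:
  rows:
    - {"fingers": 2.5, "x": 0, "y": 0, "z": 0, "turn": 4}
    - {"fingers": 2.5, "x": 0, "y": 0, "z": 0, "turn": 4}
    - {"fingers": 2.5, "x": 0, "y": 0, "z": 0, "turn": 4}
    - {"fingers": 2.5, "x": 0, "y": 0, "z": 0, "turn": 0}

```text
clock: 16.35
position: [491.6, -56.5, 65.9]
ee_rot: [-0.134, 0.991, 0.0, 0.001]
contact_force: [1.6, 0.9, 3.1]
gripper_width: 30.7
```

Request:
servo_tool:
  rows:
    - {"fingers": 2.5, "x": 0.01, "y": -0.05, "z": 0, "turn": 0}
    - {"fingers": 2.5, "x": 0.01, "y": -0.05, "z": 0, "turn": 0}
    - {"fingers": 2.5, "x": 0, "y": 0, "z": 0, "turn": 0}

```text
clock: 16.6
position: [491.6, -57.5, 65.9]
ee_rot: [-0.135, 0.991, 0.0, 0.001]
contact_force: [1.1, 2.2, 4.2]
gripper_width: 30.9
```

Request:
servo_tool:
  rows:
    - {"fingers": 2.5, "x": 0.01, "y": -0.05, "z": 0, "turn": 0}
    - {"fingers": 2.5, "x": 0.01, "y": -0.05, "z": 0, "turn": 0}
    - {"fingers": 2.5, "x": 0, "y": 0, "z": 0, "turn": 0}

```text
clock: 16.85
position: [491.7, -58.5, 65.9]
ee_rot: [-0.135, 0.991, 0.0, 0.001]
contact_force: [0.8, 2.5, 5.5]
gripper_width: 30.6
```

Request:
servo_tool:
  rows:
    - {"fingers": 2.5, "x": 0.01, "y": -0.05, "z": 0, "turn": 0}
    - {"fingers": 2.5, "x": 0, "y": 0, "z": 0, "turn": 0}

```text
clock: 17.02
position: [491.7, -59.0, 65.9]
ee_rot: [-0.135, 0.991, 0.0, 0.001]
contact_force: [0.6, 1.4, 5.4]
gripper_width: 30.4
```

Request:
servo_tool:
  rows:
    - {"fingers": 2.5, "x": 0.01, "y": -0.05, "z": 0, "turn": 0}
    - {"fingers": 2.5, "x": 0.01, "y": -0.05, "z": 0, "turn": 0}
    - {"fingers": 2.5, "x": 0, "y": 0, "z": 0, "turn": 0}

```text
clock: 17.27
position: [491.7, -59.5, 65.9]
ee_rot: [-0.135, 0.991, 0.001, 0.001]
contact_force: [-0.6, 4.3, 6.1]
gripper_width: 30.0
```

Request:
servo_tool:
  rows:
    - {"fingers": 2.5, "x": 0.01, "y": -0.05, "z": 0, "turn": 0}
    - {"fingers": 2.5, "x": 0, "y": 0, "z": 0, "turn": 0}

```text
clock: 17.43
position: [491.7, -59.6, 65.9]
ee_rot: [-0.135, 0.991, 0.001, 0.001]
contact_force: [-1.0, 7.3, 6.5]
gripper_width: 30.0
```

Request:
servo_tool:
  rows:
    - {"fingers": 2.5, "x": 0.01, "y": -0.05, "z": 0, "turn": 0}
    - {"fingers": 2.5, "x": 0.01, "y": -0.05, "z": 0, "turn": 0}
    - {"fingers": 2.5, "x": 0, "y": 0, "z": 0, "turn": 0}

```text
clock: 17.68
position: [491.8, -59.7, 65.9]
ee_rot: [-0.135, 0.991, 0.001, 0.001]
contact_force: [-2.2, 12.2, 8.1]
gripper_width: 30.5
```

```bash
python3 -c "
from h import *
go(None)
save('top','b5top')
for f in('b1','b5'):
  im=np.load('pics/'+f+'top.npz')['im'].astype(int)
  for v in (145,152): print(f,v,im[v-1:v+2,250:262,1].mean(0).astype(int).tolist())
"
```

```text
clock 17.68 pos [491.8 -59.7  65.9] yhead 105.54 j [ 0.21  0.36 -0.52 -0.   -0.69 -1.5 ] F [-2.2 12.2  8.1] T [ 2.78  0.51 -0.55] w 30.5 tz [ 0.0023  0.0029 -1.    ]
b1 145 [229, 229, 228, 231, 232, 188, 84, 76, 77, 77, 82, 88]
b1 152 [228, 227, 229, 231, 237, 200, 79, 73, 79, 76, 88, 97]
b5 145 [228, 227, 227, 230, 233, 187, 87, 73, 76, 77, 83, 89]
b5 152 [228, 229, 228, 230, 236, 197, 78, 72, 80, 76, 86, 99]
```

Request:
servo_tool:
  rows:
    - {"fingers": 2.5, "x": 0.01, "y": -0.05, "z": 0, "turn": 0}
    - {"fingers": 2.5, "x": 0, "y": 0, "z": 0, "turn": 3}
    - {"fingers": 2.5, "x": 0, "y": 0, "z": 0, "turn": 3}
    - {"fingers": 2.5, "x": 0, "y": 0, "z": 0, "turn": 3}
    - {"fingers": 2.5, "x": 0, "y": 0, "z": 0, "turn": 3}

```text
clock: 18.15
position: [491.7, -59.7, 66.4]
ee_rot: [-0.031, 1.0, 0.002, 0.001]
contact_force: [-6.1, 17.5, 13.2]
gripper_width: 29.1
```

Request:
servo_tool:
  rows:
    - {"fingers": 2.5, "x": 0, "y": 0, "z": 0, "turn": 3}
    - {"fingers": 2.5, "x": 0, "y": 0, "z": 0, "turn": 3}
    - {"fingers": 2.5, "x": 0, "y": 0, "z": 0, "turn": 3}

```text
clock: 18.4
position: [491.7, -59.3, 66.7]
ee_rot: [0.045, 0.999, 0.002, 0.001]
contact_force: [-7.0, 17.3, 14.6]
gripper_width: 29.1
```

Request:
servo_tool:
  rows:
    - {"fingers": 2.5, "x": 0, "y": 0, "z": 0, "turn": 3}
    - {"fingers": 2.5, "x": 0, "y": 0, "z": 0, "turn": 3}
    - {"fingers": 2.5, "x": 0, "y": 0, "z": 0, "turn": 3}

```text
clock: 18.65
position: [492.1, -59.4, 66.7]
ee_rot: [0.122, 0.992, 0.002, 0.002]
contact_force: [1.4, 3.0, -4.9]
gripper_width: 29.3
```

```bash
python3 -c "
from h import *
go(None)
save('top','b6top')
for f in('b1','b6'):
  im=np.load('pics/'+f+'top.npz')['im'].astype(int)
  for v in (145,152): print(f,v,im[v-1:v+2,250:262,1].mean(0).astype(int).tolist())
"
```

```text
clock 18.65 pos [492.1 -59.4  66.7] yhead 75.95 j [ 0.21  0.36 -0.52 -0.   -0.69 -2.02] F [ 1.4  3.  -4.9] T [ 2.22 -0.4   1.1 ] w 29.3 tz [ 0.0046  0.0035 -1.    ]
b1 145 [229, 229, 228, 231, 232, 188, 84, 76, 77, 77, 82, 88]
b1 152 [228, 227, 229, 231, 237, 200, 79, 73, 79, 76, 88, 97]
b6 145 [229, 227, 228, 230, 229, 180, 86, 74, 75, 79, 80, 88]
b6 152 [228, 228, 230, 231, 236, 196, 77, 75, 77, 73, 89, 97]
```

Request:
servo_tool:
  rows:
    - {"fingers": 2.5, "x": 0, "y": 0, "z": 0, "turn": 3}
    - {"fingers": 2.5, "x": 0, "y": 0, "z": 0, "turn": 3}
    - {"fingers": 2.5, "x": 0, "y": 0, "z": 0, "turn": 3}
    - {"fingers": 2.5, "x": 0, "y": 0, "z": 0, "turn": 3}

```text
clock: 19.03
position: [490.9, -59.7, 67.4]
ee_rot: [0.224, 0.975, 0.001, 0.0]
contact_force: [-14.2, 13.1, 37.4]
gripper_width: 29.4
```

Request:
servo_tool:
  rows:
    - {"fingers": 2.5, "x": 0, "y": 0, "z": 0, "turn": 3}
    - {"fingers": 2.5, "x": 0, "y": 0, "z": 0, "turn": 3}
    - {"fingers": 2.5, "x": 0, "y": 0, "z": 0, "turn": 3}
    - {"fingers": 2.5, "x": 0, "y": 0, "z": 0, "turn": 3}

```text
clock: 19.37
position: [491.1, -58.6, 68.3]
ee_rot: [0.325, 0.946, 0.003, 0.001]
contact_force: [-16.2, 19.1, 28.8]
gripper_width: 29.5
```

Request:
servo_tool:
  rows:
    - {"fingers": 2.5, "x": 0, "y": 0, "z": 0, "turn": 3}
    - {"fingers": 2.5, "x": 0, "y": 0, "z": 0, "turn": 3}

```text
clock: 19.53
position: [492.1, -60.7, 66.4]
ee_rot: [0.377, 0.926, 0.001, 0.001]
contact_force: [-2.0, 8.1, 7.5]
gripper_width: 29.6
```

```bash
python3 -c "
from h import *
go(None)
save('top','b7top');save('side','b7side')
for f in('b1','b7'):
  im=np.load('pics/'+f+'top.npz')['im'].astype(int)
  for v in (145,152): print(f,v,im[v-1:v+2,250:262,1].mean(0).astype(int).tolist())
a=cv2.imread('pics/b7side.png')[180:220,240:280]
cv2.imwrite('pics/b7k.png',cv2.convertScaleAbs(cv2.resize(a,None,fx=15,fy=15,interpolation=cv2.INTER_CUBIC),alpha=2.2))
"
```

```text
clock 19.53 pos [492.1 -60.7  66.4] yhead 45.69 j [ 0.2   0.36 -0.52 -0.   -0.69 -2.55] F [-2.   8.1  7.5] T [2.87 0.44 0.63] w 29.6 tz [ 0.0036  0.0016 -1.    ]
b1 145 [229, 229, 228, 231, 232, 188, 84, 76, 77, 77, 82, 88]
b1 152 [228, 227, 229, 231, 237, 200, 79, 73, 79, 76, 88, 97]
b7 145 [229, 228, 230, 232, 223, 168, 82, 75, 75, 76, 86, 85]
b7 152 [228, 229, 228, 230, 236, 196, 75, 71, 77, 78, 90, 97]
```

View pics/b7k.png

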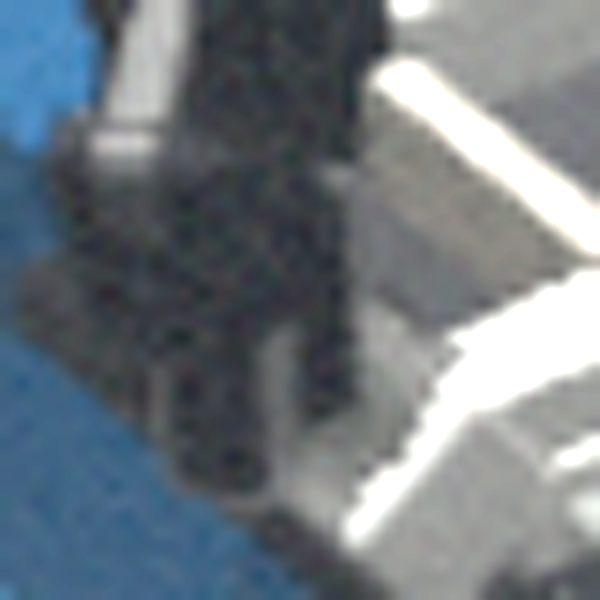

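Request:
servo_tool:
  rows:
    - {"fingers": 7, "x": 0, "y": 0, "z": 0, "turn": 0}
    - {"fingers": 7, "x": 0, "y": 0, "z": 0, "turn": 0}
    - {"fingers": 7, "x": 0, "y": 0, "z": 0, "turn": 0}
    - {"fingers": 8.5, "x": 0, "y": 0, "z": -1.5, "turn": 0}
    - {"fingers": 8.5, "x": 0, "y": 0, "z": -2, "turn": 0}
    - {"fingers": 8.5, "x": 0, "y": 0, "z": -2.5, "turn": -7}
    - {"fingers": 8.5, "x": 0, "y": 0, "z": 0, "turn": -7}
    - {"fingers": 8.5, "x": 0, "y": 0, "z": 0, "turn": -7}
    - {"fingers": 8.5, "x": 0, "y": 0, "z": 0, "turn": -7}
    - {"fingers": 8.5, "x": 0, "y": 0, "z": 0, "turn": -7}

```text
clock: 20.47
position: [490.3, -62.7, 125.0]
ee_rot: [0.08, 0.997, -0.0, -0.001]
contact_force: [-0.6, -0.6, -0.2]
gripper_width: 85.1
```

Request:
servo_tool:
  rows:
    - {"fingers": 8.5, "x": 0, "y": 0, "z": 0, "turn": -7}
    - {"fingers": 8.5, "x": 0, "y": 0, "z": 0, "turn": -7}
    - {"fingers": 8.5, "x": 0, "y": 0, "z": 0, "turn": -7}
    - {"fingers": 8.5, "x": 0, "y": 0, "z": 0, "turn": -7}
    - {"fingers": 8.5, "x": 0, "y": 0, "z": 0, "turn": -7}
    - {"fingers": 8.5, "x": 0, "y": 0, "z": 0, "turn": -7}
    - {"fingers": 8.5, "x": 0, "y": 0, "z": 0, "turn": -7}
    - {"fingers": 8.5, "x": 0, "y": 0, "z": 0, "turn": -7}
    - {"fingers": 8.5, "x": 0, "y": 0, "z": 0, "turn": 0}

```text
clock: 21.22
position: [490.3, -62.7, 124.8]
ee_rot: [-0.396, 0.918, 0.0, -0.001]
contact_force: [-0.2, 0.6, -0.4]
gripper_width: 84.6
```

```bash
python3 -c "
from h import *
go([491.2,-59.5,65],135)
save('top','b8top');save('side','b8side')
for f in('b1','b5','b8'):
  im=np.load('pics/'+f+'top.npz')['im'].astype(int)
  for v in (142,145,148,152,156): print(f,v,im[v-1:v+2,250:262,1].mean(0).astype(int).tolist())
a=cv2.imread('pics/b8side.png')[180:220,240:280]
cv2.imwrite('pics/b8k.png',cv2.convertScaleAbs(cv2.resize(a,None,fx=15,fy=15,interpolation=cv2.INTER_CUBIC),alpha=2.2))
"
```

```text
clock 21.22 pos [490.3 -62.7 124.8] yhead 136.63 j [ 0.2   0.28 -0.45 -0.   -0.84 -0.96] F [-0.2  0.6 -0.4] T [ 0.02  0.02 -0.01] w 84.6 tz [-1.8e-03 -2.0e-04 -1.0e+00]
shift cm [-0.3   0.15  5.98]
turn 1.6321289680033146
b1 142 [227, 227, 230, 229, 216, 203, 190, 126, 75, 70, 73, 69]
b1 145 [229, 229, 228, 231, 232, 188, 84, 76, 77, 77, 82, 88]
b1 148 [229, 227, 228, 230, 236, 194, 82, 70, 75, 110, 190, 235]
b1 152 [228, 227, 229, 231, 237, 200, 79, 73, 79, 76, 88, 97]
b1 156 [228, 230, 229, 230, 235, 202, 98, 74, 79, 81, 81, 79]
b5 142 [229, 228, 229, 230, 217, 200, 191, 128, 76, 72, 71, 68]
b5 145 [228, 227, 227, 230, 233, 187, 87, 73, 76, 77, 83, 89]
b5 148 [228, 227, 228, 231, 236, 197, 79, 69, 74, 120, 196, 235]
b5 152 [228, 229, 228, 230, 236, 197, 78, 72, 80, 76, 86, 99]
b5 156 [227, 229, 228, 229, 234, 199, 98, 77, 79, 82, 80, 79]
b8 142 [225, 227, 228, 228, 204, 186, 181, 101, 73, 71, 73, 67]
b8 145 [227, 227, 228, 229, 217, 155, 82, 73, 75, 74, 78, 88]
b8 148 [226, 227, 226, 229, 230, 184, 80, 69, 71, 118, 196, 232]
b8 152 [228, 227, 227, 229, 234, 192, 77, 73, 75, 77, 88, 96]
b8 156 [121, 145, 172, 196, 219, 185, 85, 72, 78, 77, 78, 77]
```

View pics/b8k.png

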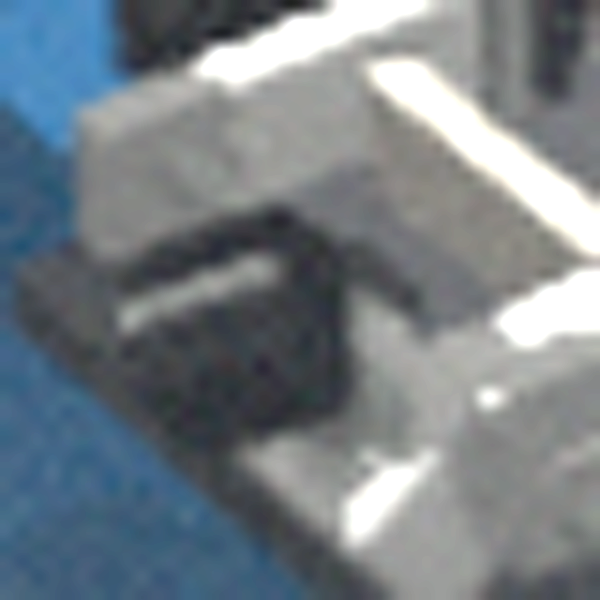

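```bash
python3 -c "
from h import *
def edge(g,u0,u1,rise=False):
  s=g[u0:u1]; s=s if rise else s  
  for i in range(len(s)-1):
    a,b=(s[i],s[i+1])
    if (not rise and a>=150>b) or (rise and a<150<=b): return u0+i+(a-150)/(a-b)
  return np.nan
for f in('b1','b5','b6','b7','b8'):
  im=np.load('pics/'+f+'top.npz')['im'][:,:,1].astype(float)
  print(f,[round(edge(im[v-1:v+2].mean(0),248,264),2) for v in range(130,158,3)],'L',[round(edge(im[v-1:v+2].mean(0),236,252,True),2) for v in range(130,158,3)],'stop',[round(edge(im[v-1:v+2].mean(0),296,312,True),2) for v in (140,150,160)])
p=lambda x,y:(240+x/15-.47,180+y/15-.47)
C=np.array([478.6,25.7,97.]);th('side',p(125,318),p(278,265),C)
o,d=ray('side',*p(201,291)); r=o+d*((C-o)@AX)/(d@AX); print('ridge',r,'head',r-AX*13,'moved',(r-C)@HY)
"
```

```text
b1 [np.float64(254.41), np.float64(254.75), np.float64(256.45), nan, np.float64(256.62), np.float64(255.37), np.float64(255.4), np.float64(255.41), np.float64(255.44), np.float64(255.52)] L [np.float64(244.7), np.float64(244.85), np.float64(242.44), np.float64(242.04), np.float64(242.55), np.float64(245.71), np.float64(245.81), np.float64(245.88), nan, np.float64(246.32)] stop [np.float64(301.63), np.float64(301.99), np.float64(302.84)]
b5 [np.float64(254.4), np.float64(254.77), np.float64(256.44), nan, np.float64(256.66), np.float64(255.37), np.float64(255.4), np.float64(255.39), np.float64(255.44), np.float64(255.51)] L [np.float64(244.68), np.float64(244.83), np.float64(242.43), np.float64(242.21), np.float64(242.57), np.float64(245.71), np.float64(245.83), np.float64(245.86), nan, np.float64(246.28)] stop [np.float64(301.63), np.float64(302.06), np.float64(302.86)]
b6 [np.float64(254.39), np.float64(254.77), np.float64(256.42), nan, np.float64(256.56), np.float64(255.32), np.float64(255.39), np.float64(255.39), np.float64(255.42), np.float64(255.49)] L [np.float64(244.65), np.flo
[... 539 characters left out ...]
 np.float64(245.83), nan, np.float64(245.78)] stop [np.float64(301.61), np.float64(302.0), np.float64(302.85)]
b8 [np.float64(254.39), np.float64(254.75), np.float64(256.35), nan, np.float64(256.4), np.float64(255.08), np.float64(255.33), np.float64(255.37), np.float64(255.39), np.float64(255.09)] L [np.float64(244.73), np.float64(244.64), np.float64(242.2), nan, np.float64(242.53), np.float64(245.69), np.float64(245.8), np.float64(245.85), np.float64(246.52), nan] stop [np.float64(301.64), np.float64(302.06), np.float64(302.85)]
theta 0.8952348421011319 len 28.702003728568133
ridge [484.02780631 -58.30817017  97.03069758] head [491.4690343  -57.83128028  86.381721  ] moved -84.1833226607326
```

Request:
servo_tool:
  rows:
    - {"fingers": 8.5, "x": -0.3, "y": 0.15, "z": 1.5, "turn": 0}
    - {"fingers": 8.5, "x": 0, "y": 0, "z": 2, "turn": -6}
    - {"fingers": 7, "x": 0, "y": 0, "z": 1.5, "turn": -6}
    - {"fingers": 5, "x": 0, "y": 0, "z": 0.9, "turn": 0}
    - {"fingers": 4, "x": 0, "y": 0, "z": 0, "turn": 0}
    - {"fingers": 4, "x": 0, "y": 0, "z": 0, "turn": 0}
    - {"fingers": 4, "x": 0, "y": 0, "z": 0, "turn": 0}

```text
clock: 21.9
position: [491.8, -59.2, 66.7]
ee_rot: [-0.488, 0.873, 0.0, -0.0]
contact_force: [-1.2, 0.4, 0.2]
gripper_width: 40.1
```

Request:
servo_tool:
  rows:
    - {"fingers": 3.2, "x": 0, "y": 0, "z": 0, "turn": 0}
    - {"fingers": 2.5, "x": 0, "y": 0, "z": 0, "turn": 0}
    - {"fingers": 2.5, "x": 0, "y": 0, "z": 0, "turn": 0}
    - {"fingers": 2.5, "x": 0, "y": 0, "z": 0, "turn": 0}

```text
clock: 22.23
position: [490.9, -58.9, 67.2]
ee_rot: [-0.488, 0.873, 0.001, -0.0]
contact_force: [-4.4, 3.4, 3.9]
gripper_width: 34.8
```

```bash
python3 -c "
from h import *
go([491.2,-59.5,65],104)
"
```

```text
clock 22.23 pos [490.9 -58.9  67.2] yhead 148.38 j [ 0.21  0.36 -0.52 -0.   -0.69 -0.76] F [-4.4  3.4  3.9] T [ 0.79  1.14 -0.06] w 34.8 tz [-1.3e-03  6.0e-04 -1.0e+00]
shift cm [ 0.04 -0.06  0.22]
turn 44.37759770079012
```

Gripped. Turning clockwise to tighten.

Request:
servo_tool:
  rows:
    - {"fingers": 2.5, "x": 0, "y": 0, "z": 0, "turn": 3}
    - {"fingers": 2.5, "x": 0, "y": 0, "z": 0, "turn": 3}
    - {"fingers": 2.5, "x": 0, "y": 0, "z": 0, "turn": 3}
    - {"fingers": 2.5, "x": 0, "y": 0, "z": 0, "turn": 3}
    - {"fingers": 2.5, "x": 0, "y": 0, "z": 0, "turn": 3}

```text
clock: 22.65
position: [491.0, -58.8, 67.3]
ee_rot: [-0.369, 0.929, 0.0, -0.0]
contact_force: [-5.4, 4.5, 4.7]
gripper_width: 34.3
```

Request:
servo_tool:
  rows:
    - {"fingers": 2.5, "x": 0, "y": 0, "z": 0, "turn": 3}
    - {"fingers": 2.5, "x": 0, "y": 0, "z": 0, "turn": 3}
    - {"fingers": 2.5, "x": 0, "y": 0, "z": 0, "turn": 3}
    - {"fingers": 2.5, "x": 0, "y": 0, "z": 0, "turn": 3}
    - {"fingers": 2.5, "x": 0, "y": 0, "z": 0, "turn": 3}

```text
clock: 23.07
position: [490.8, -59.0, 67.4]
ee_rot: [-0.245, 0.97, 0.0, -0.001]
contact_force: [-8.4, -0.8, 12.8]
gripper_width: 32.6
```

Request:
servo_tool:
  rows:
    - {"fingers": 2.5, "x": 0, "y": 0, "z": 0, "turn": 3}
    - {"fingers": 2.5, "x": 0, "y": 0, "z": 0, "turn": 3}
    - {"fingers": 2.5, "x": 0, "y": 0, "z": 0, "turn": 3}
    - {"fingers": 2.5, "x": 0, "y": 0, "z": 0, "turn": 3}
    - {"fingers": 2.5, "x": 0, "y": 0, "z": 0, "turn": 3}

```text
clock: 23.48
position: [490.8, -59.1, 67.7]
ee_rot: [-0.116, 0.993, 0.0, -0.001]
contact_force: [-6.4, 4.0, 8.0]
gripper_width: 30.1
```

```bash
python3 -c "
from h import *
go([491.2,-59.5,65],104)
save('side','b9side')
a=cv2.imread('pics/b9side.png')[180:220,240:280]
cv2.imwrite('pics/b9k.png',cv2.convertScaleAbs(cv2.resize(a,None,fx=15,fy=15,interpolation=cv2.INTER_CUBIC),alpha=2.2))
"
```

```text
clock 23.48 pos [490.8 -59.1  67.7] yhead 103.31 j [ 0.21  0.36 -0.52 -0.   -0.7  -1.55] F [-6.4  4.   8. ] T [1.51 1.59 0.34] w 30.1 tz [-1.6e-03  1.0e-04 -1.0e+00]
shift cm [-0.03 -0.05  0.27]
turn -0.6893832491947052
```

View pics/b9k.png

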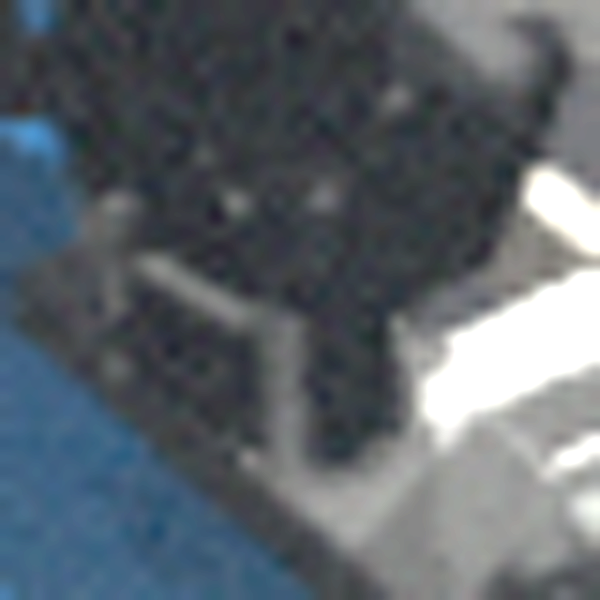

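```bash
python3 -c "
from h import *
p=lambda x,y:(240+x/15-.47,180+y/15-.47)
C=np.array([478.6,25.7,97.]);th('side',p(145,262),p(258,320),C)
th('side',p(145,262),p(258,312),C)
"
```

```text
theta 0.171769213071439 len 27.747876949898583
theta 0.21459603721182366 len 26.81117767845379
```

Request:
servo_tool:
  rows:
    - {"fingers": 2.5, "x": 0, "y": 0, "z": 0, "turn": 2}
    - {"fingers": 2.5, "x": 0, "y": 0, "z": 0, "turn": 2}
    - {"fingers": 2.5, "x": 0, "y": 0, "z": 0, "turn": 0}
    - {"fingers": 7, "x": 0, "y": 0, "z": 0, "turn": 0}
    - {"fingers": 7, "x": 0, "y": 0, "z": 0, "turn": 0}
    - {"fingers": 7, "x": 0, "y": 0, "z": 0, "turn": 0}
    - {"fingers": 8.5, "x": 0, "y": 0, "z": -1.5, "turn": 0}
    - {"fingers": 8.5, "x": 0, "y": 0, "z": -2.5, "turn": 0}
    - {"fingers": 8.5, "x": 0, "y": 0, "z": -3.5, "turn": 0}
    - {"fingers": 8.5, "x": 0, "y": 0, "z": -3.5, "turn": 0}

```text
clock: 24.37
position: [491.9, -59.3, 177.3]
ee_rot: [-0.083, 0.997, -0.0, -0.001]
contact_force: [1.8, 0.4, -0.0]
gripper_width: 84.8
```

Request:
servo_tool:
  rows:
    - {"fingers": 8.5, "x": 0, "y": 3.5, "z": -3, "turn": 0}
    - {"fingers": 8.5, "x": 0, "y": 4, "z": -2, "turn": 0}
    - {"fingers": 8.5, "x": 0, "y": 4, "z": 0, "turn": 0}
    - {"fingers": 8.5, "x": 0, "y": 4, "z": 0, "turn": 0}
    - {"fingers": 8.5, "x": 0, "y": 4, "z": 0, "turn": 0}
    - {"fingers": 8.5, "x": 0, "y": 4, "z": 0, "turn": 0}
    - {"fingers": 8.5, "x": 0, "y": 4, "z": 0, "turn": 0}
    - {"fingers": 8.5, "x": 0, "y": 0, "z": 0, "turn": 0}
    - {"fingers": 8.5, "x": 0, "y": 0, "z": 0, "turn": 0}

```text
clock: 25.12
position: [447.4, 208.1, 222.1]
ee_rot: [-0.085, 0.996, 0.0, 0.0]
contact_force: [0.3, 0.1, -0.6]
gripper_width: 85.2
```

```bash
python3 -c "
from h import *
go(None)
save('side','c0side');save('top','c0top')
f=lambda x,k:cv2.convertScaleAbs(cv2.resize(x,(400,300),interpolation=cv2.INTER_CUBIC),alpha=k)
a=cv2.imread('pics/c0top.png')[120:228,205:349];b=cv2.imread('pics/c0side.png')[165:255,240:360]
cv2.imwrite('pics/c0.png',np.hstack([f(a,1),f(b,1.6)]))
a=cv2.imread('pics/c0side.png')[180:220,240:280]
cv2.imwrite('pics/c0k.png',cv2.convertScaleAbs(cv2.resize(a,None,fx=15,fy=15,interpolation=cv2.INTER_CUBIC),alpha=2.2))
def edge(g,u0,u1,rise=False):
  s=g[u0:u1]
  for i in range(len(s)-1):
    a,b=(s[i],s[i+1])
    if (not rise and a>=150>b) or (rise and a<150<=b): return u0+i+(a-150)/(a-b)
  return np.nan
for f in('b1','b5','b8','c0'):
  im=np.load('pics/'+f+'top.npz')['im'][:,:,1].astype(float)
  print(f,[round(float(edge(im[v-1:v+2].mean(0),248,264)),2) for v in range(130,175,3)],'stop',[round(float(edge(im[v-1:v+2].mean(0),296,312,True)),2) for v in (140,150,160)])
"
```

```text
clock 25.12 pos [447.4 208.1 222.1] yhead 99.72 j [ 0.77  0.17 -0.32  0.   -1.08 -2.17] F [ 0.3  0.1 -0.6] T [-0.05  0.    0.04] w 85.2 tz [ 5.e-04  3.e-04 -1.e+00]
b1 [254.41, 254.75, 256.45, nan, 256.62, 255.37, 255.4, 255.41, 255.44, 255.52, 255.8, 256.2, 256.41, 256.36, nan] stop [301.63, 301.99, 302.84]
b5 [254.4, 254.77, 256.44, nan, 256.66, 255.37, 255.4, 255.39, 255.44, 255.51, 255.75, 256.12, 256.23, nan, nan] stop [301.63, 302.06, 302.86]
b8 [254.39, 254.75, 256.35, nan, 256.4, 255.08, 255.33, 255.37, 255.39, 255.09, nan, nan, nan, nan, nan] stop [301.64, 302.06, 302.85]
c0 [254.42, 254.8, 256.38, nan, 256.48, 255.11, 255.38, 255.4, 255.43, 255.46, 255.55, 255.79, 256.1, 256.39, 256.43] stop [301.6, 301.97, 302.83]
```

View pics/c0.png

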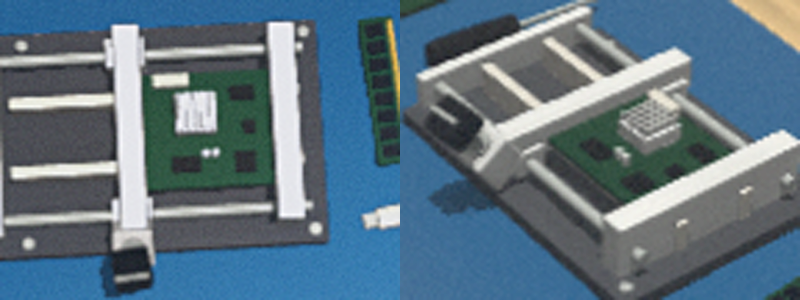

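View pics/c0k.png

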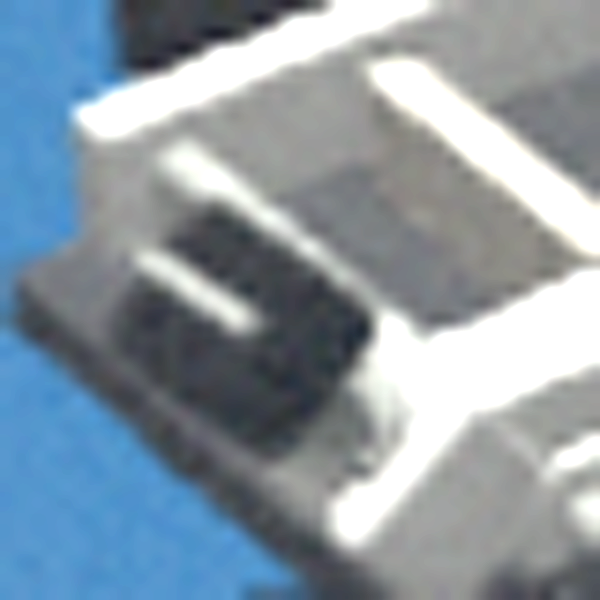

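```bash
python3 -c "
from h import *
for f in('b5','c0'):
  im=np.load('pics/'+f+'top.npz')['im'].astype(int)
  for v in (144,145,146,147,149,152,156,160,163,166,172,178,182,185): print(f,v,im[v,251:262,0].tolist(),'|',im[v,298:307,0].tolist())
p=lambda x,y:(240+x/15-.47,180+y/15-.47)
C=np.array([478.6,25.7,97.]);th('side',p(138,258),p(252,325),C)
a,b=[cv2.resize(cv2.imread('pics/%stop.png'%f)[135:195,243:313],(400,343),interpolation=cv2.INTER_CUBIC) for f in('b5','c0')]
cv2.imwrite('pics/cmp.png',np.hstack([a,b]))
"
```

```text
b5 144 [228, 225, 229, 231, 188, 88, 79, 74, 73, 74, 73] | [48, 47, 44, 74, 170, 236, 230, 228, 228]
b5 145 [226, 228, 231, 232, 189, 83, 71, 76, 78, 74, 78] | [48, 42, 38, 54, 161, 242, 233, 229, 228]
b5 146 [227, 227, 230, 234, 195, 90, 67, 74, 75, 98, 116] | [41, 43, 42, 45, 156, 235, 231, 226, 227]
b5 147 [229, 229, 230, 237, 191, 65, 41, 47, 116, 200, 225] | [49, 42, 42, 46, 154, 238, 233, 228, 227]
b5 149 [226, 226, 231, 236, 201, 56, 25, 35, 91, 185, 241] | [41, 41, 39, 47, 152, 235, 232, 226, 227]
b5 152 [229, 227, 231, 238, 193, 58, 31, 42, 43, 45, 55] | [49, 45, 42, 43, 141, 222, 232, 228, 226]
b5 156 [227, 227, 229, 237, 198, 84, 40, 41, 43, 51, 42] | [43, 45, 44, 36, 97, 190, 231, 229, 227]
b5 160 [226, 228, 231, 233, 210, 127, 44, 36, 44, 39, 45] | [51, 45, 44, 33, 51, 165, 238, 231, 228]
b5 163 [231, 231, 231, 232, 220, 155, 50, 40, 43, 46, 43] | [48, 43, 40, 36, 49, 154, 235, 233, 227]
b5 166 [109, 107, 116, 158, 207, 194, 56, 34, 45, 43, 44] | [47, 49, 45, 38, 44, 155, 233, 231, 229]
b5 172 [73, 82, 81, 76, 84, 94, 104, 116, 110, 102, 84] | [44, 48, 55, 40, 35, 91, 19
[... 1066 characters left out ...]
 47] | [45, 48, 41, 39, 48, 169, 237, 233, 229]
c0 163 [230, 229, 230, 235, 218, 129, 43, 39, 45, 47, 47] | [48, 49, 47, 36, 39, 160, 239, 232, 228]
c0 166 [232, 228, 229, 232, 221, 153, 46, 38, 53, 49, 54] | [48, 50, 46, 38, 37, 157, 235, 234, 230]
c0 172 [228, 227, 229, 230, 237, 201, 63, 38, 44, 53, 47] | [42, 52, 41, 44, 39, 93, 189, 236, 231]
c0 178 [231, 229, 229, 231, 236, 205, 72, 42, 49, 46, 50] | [49, 43, 52, 46, 40, 43, 160, 239, 233]
c0 182 [230, 229, 230, 228, 237, 208, 114, 41, 48, 51, 49] | [47, 49, 52, 45, 50, 50, 159, 239, 230]
c0 185 [229, 227, 230, 228, 233, 219, 144, 50, 42, 51, 49] | [51, 49, 52, 44, 38, 44, 145, 227, 230]
theta 0.12988109638918852 len 29.088729906786103
```

View pics/cmp.png

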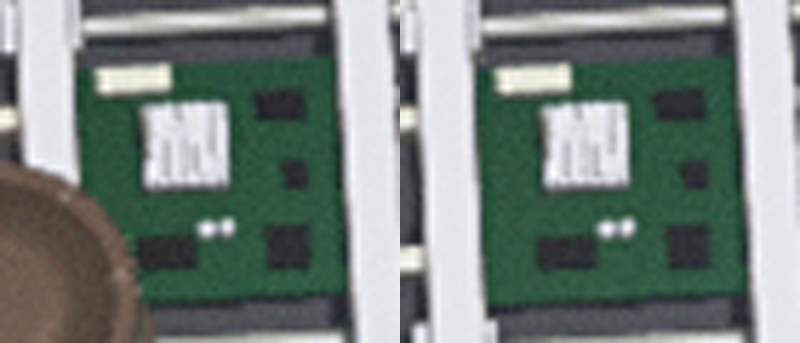

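```bash
python3 -c "
from h import *
im={f:np.load('pics/%stop.npz'%f)['im'][:,:,1].astype(np.float32) for f in('b1','b2','b5','b7','b8','c0')}
def sh(a,b,r):
  a,b=[x[r[1]:r[3],r[0]:r[2]] for x in(a,b)]
  gx=np.gradient(a,axis=1); gy=np.gradient(a,axis=0)
  s=np.linalg.lstsq(np.c_[gx.ravel(),gy.ravel(),np.ones(a.size)],(a-b).ravel(),rcond=None)[0]; return s[:2].round(3)
for f in('b1','b2','b7','b8','c0'):
  print(f,'jaw top end',sh(im['b5'],im[f],(238,124,262,134)),'jaw right edge',sh(im['b5'],im[f],(250,144,259,158)),'jaw left',sh(im['b5'],im[f],(240,144,250,151)),'board',sh(im['b5'],im[f],(262,148,298,184)),'stop',sh(im['b5'],im[f],(298,125,316,185)))
"
```

```text
b1 jaw top end [0.019 0.001] jaw right edge [0.001 0.166] jaw left [0.005 0.011] board [-0.005 -0.005] stop [-0.002 -0.   ]
b2 jaw top end [-1.079  0.167] jaw right edge [-0.823  0.67 ] jaw left [-0.941  0.438] board [-0.019  0.02 ] stop [-0.005 -0.007]
b7 jaw top end [-0.037  0.03 ] jaw right edge [-0.082  0.208] jaw left [-0.039  0.066] board [-0.011  0.02 ] stop [-0.007 -0.006]
b8 jaw top end [-0.026  0.024] jaw right edge [0.032 1.09 ] jaw left [-0.039  0.064] board [0.006 0.002] stop [-0.007  0.004]
c0 jaw top end [-0.041  0.007] jaw right edge [-0.081  0.744] jaw left [-0.064  0.066] board [-0.01   0.023] stop [ 0.001 -0.013]
```

The jaw backed off only about 0.05 px (0.1 to 0.15 mm) from where it sat under push, and the board and stop haven't moved. The ridge reads about 0.13 rad, which is tight. I'll check that the bystanders are undisturbed, then hand in.

```bash
python3 -c "
from h import *
a,b=[np.load('pics/%s.npz'%f)['im'].astype(int) for f in('top0','c0top')]
for n,r in dict(driver=(174,118,190,194),module=(330,122,358,184),stick=(333,188,362,206),green=(85,120,155,190)).items():
  print(n,np.abs(a-b)[r[1]:r[3],r[0]:r[2]].mean().round(1))
go(None)
"
```

```text
driver 4.0
module 4.2
stick 4.5
green 4.2
clock 25.22 pos [447.6 205.9 222. ] yhead 99.51 j [ 0.76  0.17 -0.32  0.   -1.08 -2.17] F [ 0.3 -1.  -0. ] T [-0.    0.02 -0.03] w 84.8 tz [-1.e-04 -1.e-04 -1.e+00]
```

```bash
python3 -c "
from h import *
print(arm.job_done())"
```

```text
the job is handed in; nothing more can be done
None
```

The board is clamped square between jaw and fixed stop, the knob is tight again, and I handed the job in at about 25 s of the 58 s allowed. The gripper is open and clear of the holder.

**What I did:** I gripped the knob with a vertical tool, since the moves allow no tilt. I loosened it from about 0.2 to about 1.9 rad and slid the jaw roughly 84 mm until the board was home. The first tightening failed: the pads slid on the leaning head and the jaw backed off about 2 mm. I loosened the knob again and regripped with the pads facing the sliding direction. I then pushed the jaw home at about 12–17 N and tightened in two grips.

**Last checks:**
- **Knob:** the ridge reads about 0.13 rad, below the 0.4 limit for tight.
- **Fit:** the jaw-to-stop gap measured about 110 mm when I first pushed the jaw home. The second push brought the jaw edge back to the same pixels, and the board lies square between both faces.
- **Disagreement:** after I let go, the jaw edge sat about 0.05 px (0.1–0.15 mm) back from its pushed position, and up to about 0.3 mm in a few pixel rows. This could be elastic relaxation or a very small play; the camera can't tell which.
- **Bystanders:** the screwdriver, memory module, memory stick and the larger green look-alike show no change between the first and last pictures.

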